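# Copy a clamped angle to a swivel fence with a locking bevel

### The job

Copy the angle of the clamped corner to the loose swivel fence with the locking bevel: set the bevel around the outside of the clamped corner, its stock flush along the rail and its blade flush along the arm, and lock it there by pressing its lever fully down. Then carry it to the other corner and slide it home in the same way, so that its blade brings the swivel arm to the same angle. Leave it there, locked, flat on the bed and flush with that rail and arm, and do not disturb the other tools.

Things in the scene. Friction and masses are not known exactly. Their poses are not given: they have to be found in the camera images.
- bevel: Loose locking bevel, 0.5 kg, flat on the bed: dark stock 24 mm wide, 16 mm high, with a black upright grip block and a dark metal blade turning on a vertical pivot. Origin: on the pivot axis, underside. x from the pivot along the stock (x = -12, round end, to 155 mm; sides at y = -12 and +12 mm), z up. The blade is on the +y side; the y = +12 mm side goes against a rail.
- bevel_grip (a point): Point inside the bevel's black grip block, at x = 102.5, y = 0, z = 45 mm of the bevel. The block is 65 mm long (x = 70 to 135 mm), 20 mm wide (y) and stands from z = 16 to 60 mm: grasp it across y, from above, with the fingertips above z = 20 mm so that they clear a rail 14 mm high lying against the stock.
- blade (a joint): Angle in rad from the stock (bevel +x) to the blade, counter-clockwise from above; starts nearly closed, 0.70 to 0.84; range 0 to 2.2. Unlocked, it turns at about 0.015 N m (a light push) and stays where left; locked it holds firmly against the swivel arm but can be forced by hard pushes.
- blade_end (a point): Middle of the blade's free end, 140 mm from the pivot; its x runs along the blade away from the pivot, y counter-clockwise from it. The blade is a dark metal strip 24 mm wide (12 mm either side of the pivot line; its inner edge, facing the stock, is on its -y side) and 8 mm thick, from 3 to 11 mm above the bed.
- lock_lever (a joint): Lever of the bevel's lock, in rad: 0 fully raised (40 deg above level, unlocked; starts 0 to 0.08), 0.7 flat over the stock (locked); locked counts above 0.6. It turns about a level pin across the stock, 4 mm behind the pivot and 12 mm above the bed, and lies over the stock towards the grip. Pressing its end down takes about 10 N; it stays where left.
- lock_lever_tip (a point): Middle of the lever's end pad, on top (pad 14 mm long, 18 mm wide; lever 16 mm wide). Raised it is about 25 mm from the pivot along the stock and 65 mm above the bed; flat, 52 mm along and 34 mm above the bed. 10 mm beyond the flat pad stands the grip block.
- ref_rail: Rail of the clamped reference corner: fixed steel bar 22 mm wide, 14 mm high; dark strap clamp 40 mm high over its far end (x 125 up). Origin: on its arm's axis, bed level; x along the bar (0 to 150 mm), y to the arm's side. Outer face, for the stock: y = -11 mm. Bevel flush: its pivot is at y = -23 mm, x = -23 mm / tan(half the arm's angle).
- ref_arm (a joint): Angle in rad from the reference rail (+x) to its arm, counter-clockwise from above: 1.13 to 1.52; clamped, cannot be moved.
- ref_arm_end (a point): Centre of the reference arm's free end, at bed level, 145 mm from its axis; x along the arm away from the axis, y counter-clockwise. A steel bar 22 mm wide, 14.5 mm high, with a strap clamp on its inner side; outer face, where the blade goes, 11 mm to the +y side (relieved to 7 mm for the first 55 mm from the axis). Pushed past home, the corner opens the unlocked blade too far.
- work_rail: Rail of the swivel fence, the corner to be set: same bar and frame as the reference rail and parallel to it, without clamps; a small black knob (14 mm across, top 22 mm above the bed) on the arm's axis and a thin dark arc marked on the bed.
- work_arm (a joint): Angle in rad from the work rail (+x) to its swivel arm, counter-clockwise from above; starts wider than the reference, 1.68 to 1.95; range 0 to 2.2. It turns at about 0.02 N m (0.2 N at its end), more than the unlocked blade and far less than the locked one, and stays where left.
- work_arm_end (a point): Centre of the swivel arm's free end, same sizes and axes as ref_arm_end.
- black_bar: Loose bystander: dark steel bar 180 x 30 x 22 mm; origin under its centre, x along it. Leave alone.
- tee_stop: Loose bystander: black stop 60 x 22 mm, 34 mm high, lying inside the reference corner; origin under its centre. Leave alone.
- step_block: Loose bystander: dark stepped clamp block 45 x 30 x 34 mm, lying inside the swivel corner; origin under its centre. Leave alone.
- chip_brush: Loose bystander: hand brush about 200 mm long lying along its x. Leave alone.
Things that resemble listed ones, but are neither listed nor needed, are in the scene too. What is shaped like the bevel but pink is not meant. Leave any blue look-alike of the work_rail alone.

How it is judged:
On the way, in this order (a step that is already met when the one before it is completed fails the run):
1. the bevel lies around the clamped corner, stock flush along the rail and blade flush along the arm (y of bevel in the frame of ref_rail between -0.027 and -0.02 m and y of bevel in the frame of ref_arm_end between 0.02 and 0.027 m and angle between the x axis of bevel and the x axis of ref_rail, either way round below 0.04 rad and angle between the x axis of blade_end and the x axis of ref_arm_end, either way round below 0.04 rad and x of bevel in the frame of ref_rail below 0 m and angle between bevel's own z axis and vertical below 0.05 rad and height (world z) of bevel below 0.004 m), for 0.2 s.
2. the lever is pressed down (locked) while the bevel is still flush there (all of step 1 and value of joint lock_lever above 0.6 rad), for 0.2 s.
At the end, for the whole second after the job is handed in: Swivel arm at the reference arm's angle within 0.052 rad (3 deg; the rails are parallel). Bevel at rest, flat on the bed around the swivel corner, lever locked (above 0.6 rad), stock along the rail and blade along the arm, each within 0.04 rad and about 3 mm of touching. Bystanders left alone (value of joint lock_lever above 0.6 rad and y of bevel in the frame of work_rail between -0.027 and -0.02 m and y of bevel in the frame of work_arm_end between 0.02 and 0.027 m and angle between the x axis of bevel and the x axis of work_rail, either way round below 0.04 rad and angle between the x axis of blade_end and the x axis of work_arm_end, either way round below 0.04 rad and x of bevel in the frame of work_rail below 0 m and angle between bevel's own z axis and vertical below 0.05 rad and height (world z) of bevel below 0.004 m and angle between the x axis of work_arm_end and the x axis of ref_arm_end, either way round below 0.052 rad and linear speed of bevel below 0.02 m/s).
It fails at once if one of the bystanders (dark bar, black stop, stepped block, brush) is shifted by more than 30 mm (distance of any of black_bar, tee_stop, step_block, chip_brush from where it was at the start of the episode above 0.03 m).
It also fails if it takes over 72 s, if anything falls off the work surface, if the arm or the gripper's body presses on something with over 40 N, if the wrist force passes 120 N, or if a joint passes its speed limit or range.

### The arm

A 6-joint arm with a two-finger parallel gripper is mounted at the origin on the work surface. World frame = base frame: x ahead of the robot, y to its left, z up, the work surface at z = 0. Lengths are in m, angles in rad, forces in N, time in s.
With the tool pointing down it reaches from about 0.35 to 0.875 m from the base axis. Payload 15.5 kg.
Tool frame: the origin (TCP) lies on the centre line of the jaws, within the pads' length; the fingertips stand 17 mm ahead of it and the grasp point (between the pads) lies 2 mm behind it (manip.tcp_to_tips is the z of the fingertips in the tool frame, in m); z points along the fingers, y is the direction in which the jaws open and shut (so a half turn about z gives the same grasp; the last joint's range is limited). The gripper opens to 85 mm and grips with 20 to 120 N. Pads are 22 mm wide; open, the fingers measure 114 mm over their backs; the gripper's body (76 mm by 85 mm) begins 54 mm behind the grasp point. The pads swing forward as they close: fully open they stand 13 mm farther back than shut.
Start: joints at [1.214, 0.494, 1.345, -0, 1.302, -0.096], TCP at [0.161, 0.604, 0.248] pointing down, gripper open.
Joint ranges: [-2.91, 2.91], [-0.82, 2.16], [0.22, 2.67], [-1.22, 4.37], [0.12, 2.79], [-3.08, 3.08]. Speed limits (rad/s): [1.89, 1.89, 2.57, 3.01, 3.01, 3.01].

### API

Orientations are given as a unit quaternion [x, y, z, w].
In Python, from workcell import sensors, imaging, manip gives the robot as it stands. The module is installed in compiled form; this text tells all that it offers.
- The arm moves only by the tool arm_command, never from a script. Its argument "series" is a list of rows, each a list of 7 numbers: the shift along the tool's x, y, z in m, then the turn, a rotation vector about the tool's x, y, z in degrees, then the finger opening in m, from 0 to 0.0854. A call has 1 to 12 rows; each row is the pose to reach, as a shift and turn from the pose commanded when the call began, along the tool's axes at that moment; what a row does not reach only later rows make up. A row lasts 1/12 s, in which the tool goes at most 41.7 mm and 7.16 degrees, less where a joint would pass 70% of its speed; a pose out of reach is approached as far as the arm can. A call with a gripper value outside its range is refused whole. The fingers move at their own pace and stop on an object; "force" is the grip in N (left out, the last holds). Time passes only in rows, so rows that repeat a pose let the fingers close. It gives the time, the measured TCP pose, the force and the opening at its end, in the units of the state.
- sensors.state(): the state, without advancing time (a new reading comes with each control period).
- imaging.get_image(name): name is "side" or "top" or "wrist"; returns the picture (384x512x3 uint8, red, green, blue); there is no depth.
- imaging.get_calibration(name): a dict with "intrinsics" (3x3 intrinsics, pixels), "eye" and "attitude" of the camera in the world. Camera axes: x right, y down, z forward; pixel columns grow to the right and rows downward; lengths in m; the calibration is good to about 2 mm. A picture is of the moment at which its call begins: read the wrist's pose just before it. get_calibration takes no time and is no camera call; for the wrist camera it gives the pose at the moment of the call.
- manip.job_done(): hands the job in, once; it reports no verdict.
Trained networks look in the newest picture that a camera, given by its name, has taken for a name from the list of things; names that differ only in an ending like _2 or _b are one class to them, and where a whole thing is asked for, a point or a joint stands for the part that bears it (a point fixed in the world has none). Each returns a list of dicts, best first, with "confidence" (0 to 1); they miss things now and then, are a little off and sometimes report something else, mostly with a low value. They report only what shows in the picture. A call takes as long as a camera call. They do not tell look-alikes from the thing itself.
- imaging.spot_in(camera, thing): "at" ([column, row] in pixels, amid what is visible of it).
The state is a dict: "time_s": time; "joint_pos": joint angles; "joint_velocities": joint speeds; "joint_efforts": joint torques, N m; "eef_pos": TCP position; "eef_rot": TCP orientation; "contact_force": force on the tool from outside, world axes, zero at the start; "wrist_torque": the same for the moment, N m; "opening": finger opening in m.
Only numpy, scipy, OpenCV 4.12 (cv2) and the standard library are available. Lean on these libraries where they do the work, as an engineer would, in place of code of your own. Each camera call takes 0.05 s, during which the arm holds its last target. There are 200 camera calls.

## Working session

There is one attempt and no reset: what is moved stays moved. The work goes in short steps, Python scripts to look and compute and a tool call to move; the robot and the scene stay as the last step left them, time stands still between calls to the robot, and variables do not carry over. Pictures are saved under pics/ and viewed, about 8 in all and at most 12, crops included, and the job is handed in when it is done.

Besides the shell and the picture viewer there is one more tool, called after "Call:" as name([rows], argument=value, ...), one row to a line, values as JSON. arm_command: Moves the arm, as the interface text tells. Its arguments: {"type":"object","properties":{"series":{"type":"array","items":{"type":"array","items":{"type":"number"}}},"force":{"type":"number"}},"required":["series"]}

```bash
mkdir -p pics
cat > h.py <<'E'
import numpy as np, cv2
from scipy.spatial.transform import Rotation as R
from workcell import sensors, imaging, manip
def cal(n):
    c=imaging.get_calibration(n); A=np.array(c["attitude"],float)
    M=A if A.shape==(3,3) else R.from_quat(A).as_matrix()
    return np.array(c["intrinsics"]),np.array(c["eye"]),M
def unproj(c,px,z=0.):
    K,e,M=c; d=M@np.linalg.solve(K,np.array([px[0],px[1],1.])); return e+d*(z-e[2])/d[2]
def proj(c,p):
    K,e,M=c; q=K@(M.T@(np.array(p,float)-e)); return q[:2]/q[2]
E
python3 - <<'E'
from h import *
print({k:np.round(v,3) for k,v in sensors.state().items()})
print(manip.tcp_to_tips)
for n in ["top","side","wrist"]:
    c=cal(n); print(n,imaging.get_calibration(n))
    im=imaging.get_image(n); cv2.imwrite(f"pics/{n}0.png",cv2.resize(im[:,:,::-1],(800,600),interpolation=cv2.INTER_CUBIC)); np.save(f"pics/{n}0.npy",im)
for t in ["bevel","bevel_grip","blade_end","lock_lever_tip","ref_rail","ref_arm_end","work_rail","work_arm_end","black_bar","tee_stop","step_block","chip_brush"]:
    r=imaging.spot_in("top",t); print(t,[(np.round(x["at"],1).tolist(),round(x["confidence"],2),np.round(unproj(cal("top"),x["at"],.01)[:2],3).tolist()) for x in r])
E
```

```text
{'time_s': np.float64(0.0), 'joint_pos': array([ 1.214,  0.494,  1.346, -0.   ,  1.303, -0.096]), 'joint_velocities': array([ 0.001, -0.001,  0.   , -0.001, -0.   ,  0.   ]), 'joint_efforts': array([ 5.0000e-03, -8.8211e+01, -3.8389e+01, -0.0000e+00,  1.0000e-02,
        0.0000e+00]), 'eef_pos': array([0.161, 0.604, 0.248]), 'eef_rot': array([ 0.13 ,  0.992, -0.001, -0.   ]), 'contact_force': array([ 0.355,  0.604, -0.373]), 'wrist_torque': array([-0.01 ,  0.023, -0.033]), 'opening': np.float64(0.085)}
0.017
top {'intrinsics': array([[449.66039712,   0.        , 253.14789172],
       [  0.        , 449.66039712, 189.1469473 ],
       [  0.        ,   0.        ,   1.        ]]), 'eye': array([ 0.36957698, -0.02234001,  1.31114983]), 'attitude': array([-0.69825264,  0.7130784 , -0.04584733,  0.04313314])}
side {'intrinsics': array([[372.48410493,   0.        , 254.64926369],
       [  0.        , 372.48410493, 190.51985098],
       [  0.        ,   0.        ,   1.        ]]), 'eye': array([ 0.1150754 , -0.72009124,  1.00898651]), 'attitude': array([ 0.90466306, -0.24054133,  0.094402
[... 642 characters left out ...]
 ([269.0, 203.2], 0.3, [0.492, -0.074])]
ref_rail [([189.3, 147.6], 0.68, [0.662, 0.157]), ([352.8, 202.9], 0.57, [0.488, -0.318])]
ref_arm_end [([177.2, 122.4], 0.67, [0.739, 0.192])]
work_rail [([414.5, 264.3], 0.81, [0.308, -0.486]), ([311.8, 151.8], 0.62, [0.642, -0.204]), ([271.9, 191.2], 0.35, [0.527, -0.084])]
work_arm_end [([297.7, 131.2], 0.78, [0.705, -0.165]), ([425.8, 262.0], 0.65, [0.314, -0.518])]
black_bar [([126.6, 220.4], 0.75, [0.451, 0.338])]
tee_stop [([217.8, 117.7], 0.54, [0.751, 0.072])]
step_block [([247.4, 200.9], 0.68, [0.5, -0.012]), ([341.6, 120.4], 0.46, [0.735, -0.297]), ([216.1, 117.7], 0.21, [0.751, 0.077])]
chip_brush [([350.5, 203.0], 0.61, [0.488, -0.311])]
```

View pics/top0.png

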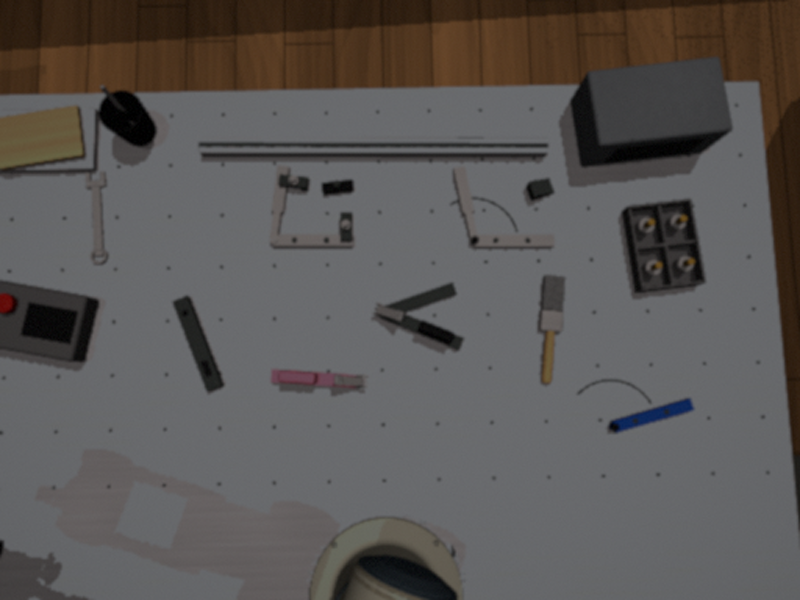

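The top view shows the ref corner axis near (275,240) in the 800-px picture with its clamps. The work corner with knob is near (473,240), and the dark bevel has its pivot near (385,312), with the stock running to (460,343) and the blade to (455,290). Look-alikes: the pink bevel at (320,378), the blue bar at (650,415), and the dark bar at (198,343). I choose the dark bevel. Next I'll work out the moves for the close looks.

```bash
cat >> h.py <<'E'
def tool(psi): # tool pointing down, tool x along yaw psi (deg)
    c,s=np.cos(np.radians(psi)),np.sin(np.radians(psi)); return np.array([[c,s,0],[s,-c,0],[0,0,-1.]])
def now():
    s=sensors.state(); return np.array(s["eef_pos"]),R.from_quat(s["eef_rot"]).as_matrix(),s
def go(tgt,psi,frm=None):
    p,M,_=now()
    if frm is not None: p,M=np.array(frm[0]),tool(frm[1])
    print("shift mm",np.round(1000*M.T@(np.array(tgt)-p),1),"turn deg",np.round(np.degrees(R.from_matrix(M.T@tool(psi)).as_rotvec()),2))
def topx(u,v,z=.008): return unproj(cal("top"),(u*.64,v*.64),z)
E
python3 - <<'E'
from h import *
p,M,s=now(); K,e,C=cal("wrist")
print("cam in tool",M.T@(e-p),"\n",np.round(M.T@C,3))
for n,u,v in [("refaxis",277,240),("refrailend",353,240),("refarmend",283,169),("workaxis",473,240),("workrailend",553,240),("workarmend",460,169),("pivot",385,311),("stockend",460,343),("bladeend",455,289)]: print(n,np.round(topx(u,v),3))
go([.66,.07,.25],90); go([.51,-.07,.23],67,([.66,.07,.25],90))
E
```

```text
cam in tool [ 0.06821094  0.00053466 -0.12641594] 
 [[-0.001 -0.962 -0.271]
 [ 1.    -0.001 -0.   ]
 [ 0.    -0.271  0.962]]
refaxis [0.645 0.192 0.008]
refrailend [0.642 0.049 0.008]
refarmend [0.783 0.181 0.008]
workaxis [ 0.637 -0.178  0.008]
workrailend [ 0.634 -0.329  0.008]
workarmend [ 0.776 -0.158  0.008]
pivot [ 0.506 -0.009  0.008]
stockend [ 0.443 -0.147  0.008]
bladeend [ 0.545 -0.141  0.008]
shift mm [-619.6 -387.2   -1.7] turn deg [-0.    0.   75.06]
shift mm [-140. -150.   20.] turn deg [ 0.  0. 23.]
```

Call:
arm_command([
  [-0.04, -0.03, 0, 0, 0, 7, 0.06],
  [-0.08, -0.06, 0, 0, 0, 14, 0.06],
  [-0.12, -0.08, 0, 0, 0, 21, 0.06],
  [-0.155, -0.1, 0, 0, 0, 28, 0.06],
  [-0.19, -0.12, 0, 0, 0, 35, 0.06],
  [-0.225, -0.14, 0, 0, 0, 42, 0.06],
  [-0.26, -0.165, 0, 0, 0, 49, 0.06],
  [-0.295, -0.185, 0, 0, 0, 56, 0.06],
  [-0.33, -0.205, 0, 0, 0, 63, 0.06],
  [-0.365, -0.23, 0, 0, 0, 70, 0.06],
  [-0.4, -0.25, 0, 0, 0, 75, 0.06],
  [-0.435, -0.27, 0, 0, 0, 75, 0.06],
])

```text
time_s: 1.75
eef_pos: [0.504, 0.2378, 0.2485]
eef_rot: [0.709, 0.705, 0.0, 0.0]
contact_force: [0.1, 1.7, 0.1]
opening: 0.06
```

Run:
```python
from h import *
p,M,s=now(); print(p,s["time_s"],s["joint_pos"])
go([.66,.12,.25],90)
```

```text
[0.50402833 0.23783935 0.2485137 ] 1.75 [3.33746189e-01 3.98122478e-01 1.51443211e+00 1.26041482e-05
 1.22871869e+00 3.39230881e-01]
shift mm [-117.   156.6   -1.5] turn deg [ 0.02 -0.01 -0.31]
```

Call:
arm_command([
  [-0.03, 0.03, 0, 0, 0, 0, 0.06],
  [-0.06, 0.06, 0, 0, 0, 0, 0.06],
  [-0.09, 0.09, 0, 0, 0, 0, 0.06],
  [-0.105, 0.12, 0, 0, 0, 0, 0.06],
  [-0.115, 0.145, 0, 0, 0, 0, 0.06],
  [-0.117, 0.156, 0, 0, 0, 0, 0.06],
  [-0.117, 0.156, 0, 0, 0, 0, 0.06],
  [-0.117, 0.156, 0, 0, 0, 0, 0.06],
])

```text
time_s: 2.42
eef_pos: [0.6589, 0.1227, 0.2478]
eef_rot: [0.707, 0.707, -0.0, -0.0]
contact_force: [-0.4, 0.5, 0.2]
opening: 0.0596
```

Run:
```python
from h import *
p,M,s=now(); print(p,s["time_s"])
c=cal("wrist"); im=imaging.get_image("wrist"); np.save("pics/w1.npy",im)
cv2.imwrite("pics/w1.png",cv2.resize(im[:,:,::-1],(800,600),interpolation=cv2.INTER_CUBIC))
for n,q in [("refaxis",[.645,.192,.014]),("refarmend",[.783,.181,.014]),("workaxis",[.637,-.178,.014])]: print(n,proj(c,q)/.64)
for t in ["ref_rail","ref_arm_end","work_rail","work_arm_end"]:
    print(t,[(np.round(x["at"],1).tolist(),round(x["confidence"],2),np.round(unproj(c,x["at"],.014)[:2],4).tolist()) for x in imaging.spot_in("wrist",t)])
go([.66,-.16,.25],90);
```

```text
[0.65891886 0.12271033 0.24783544] 2.4167
refaxis [379.66799234 156.89089383]
refarmend [573.76452335 172.7994945 ]
workaxis [375.7466284  578.89643267]
ref_rail [([254.9, 121.0], 0.94, [0.6581, 0.1698]), ([127.8, 269.0], 0.69, [0.4946, -0.0163])]
ref_arm_end [([333.2, 108.1], 0.58, [0.745, 0.1837])]
work_rail []
work_arm_end []
shift mm [-283.5    1.1   -1.4] turn deg [ 0.   -0.    0.11]
```

View pics/w1.png

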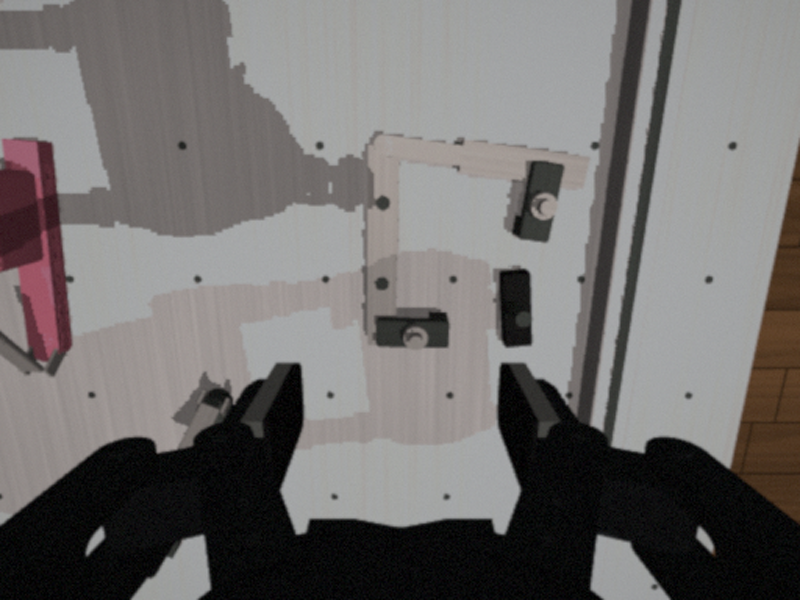

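The wrist view shows the ref corner: axis near (383,147), the rail down to (385,330), the arm to (588,172), strap clamps and the tee stop at (516,308). I'll enlarge it to read the edges and go look at the work corner.

Call:
arm_command([
  [-0.04, 0, 0, 0, 0, 0, 0.06],
  [-0.08, 0, 0, 0, 0, 0, 0.06],
  [-0.12, 0, 0, 0, 0, 0, 0.06],
  [-0.16, 0, 0, 0, 0, 0, 0.06],
  [-0.2, 0, 0, 0, 0, 0, 0.06],
  [-0.24, 0, 0, 0, 0, 0, 0.06],
  [-0.27, 0, 0, 0, 0, 0, 0.06],
  [-0.28, 0, 0, 0, 0, 0, 0.06],
  [-0.28, 0, 0, 0, 0, 0, 0.06],
  [-0.28, 0, 0, 0, 0, 0, 0.06],
])

```text
time_s: 3.5
eef_pos: [0.6591, -0.1567, 0.2483]
eef_rot: [0.707, 0.707, 0.0, -0.0]
contact_force: [-0.0, 0.7, 0.5]
opening: 0.0602
```

Run:
```python
from h import *
import pickle
p,M,s=now(); print(p,s["time_s"])
c=cal("wrist"); im=imaging.get_image("wrist"); np.save("pics/w2.npy",im); pickle.dump(c,open("c2.pkl","wb"))
# calibration of w1: same orientation, shifted eye
d=np.array([0.65891886,0.12271033,0.24783544])-p; pickle.dump((c[0],c[1]+d,c[2]),open("c1.pkl","wb"))
print("w1 eye check", c[1]+d)
a=np.load("pics/w1.npy")[75:225,228:388,::-1]; b=im[60:235,220:400,::-1]
a=cv2.resize(a,(400*160//150,400),interpolation=cv2.INTER_CUBIC)
cv2.imwrite("pics/c1.png",cv2.resize(np.load("pics/w1.npy")[75:225,228:388,::-1],(640,600),interpolation=cv2.INTER_CUBIC))
cv2.imwrite("pics/w2.png",cv2.resize(im[:,:,::-1],(800,600),interpolation=cv2.INTER_CUBIC))
```

```text
[ 0.65906324 -0.15671863  0.24834821] 3.5
w1 eye check [0.65983896 0.19200371 0.37427429]
```

View pics/c1.png

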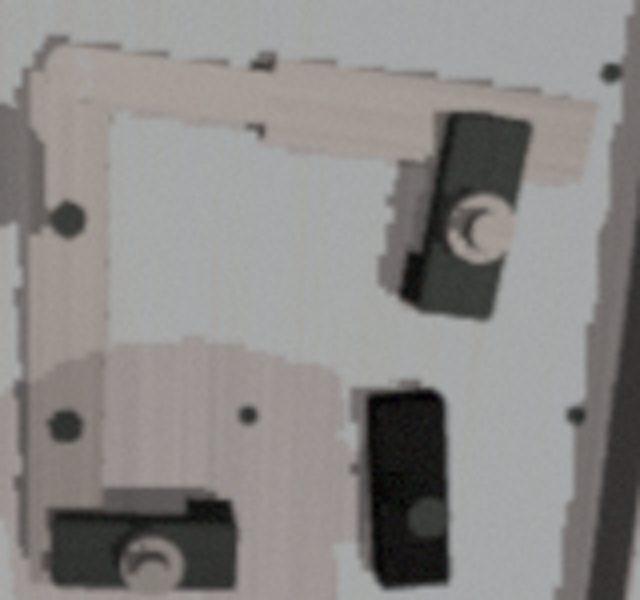

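View pics/w2.png

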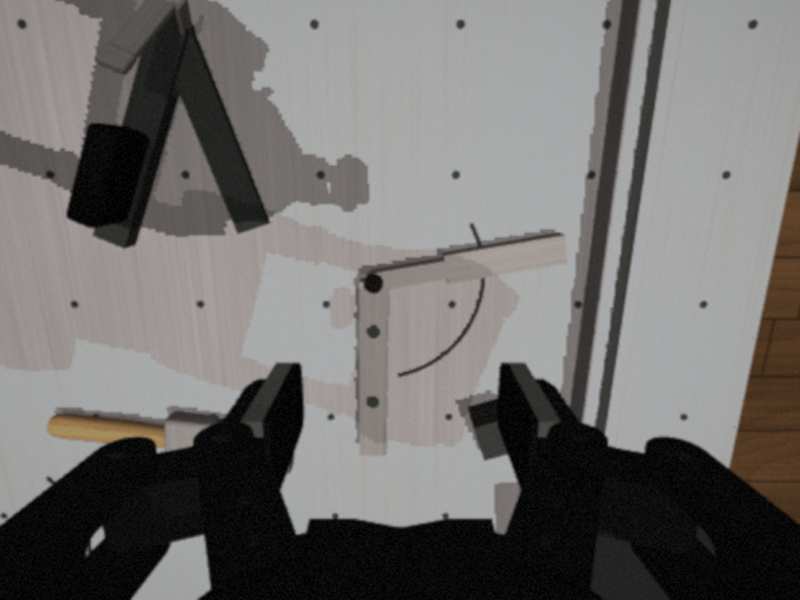

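The crop gives the ref edges: rail top edges at u≈30/105 at v=300, arm outer edge from (270,62) to (597,100), and the arm end at (597,100)-(580,185). In the second picture the work axis knob is at (373,283), the rail edges at 360/387, the arm end near (565,249), and the bevel at top left with lever and grip.

Run:
```python
from h import *
import pickle
c1=pickle.load(open("c1.pkl","rb")); c2=pickle.load(open("c2.pkl","rb"))
f1=lambda u,v,z:unproj(c1,((u+.5)/4-.5+228,(v+.5)/4-.5+75),z)
f2=lambda u,v,z:unproj(c2,((u+.5)*.64-.5,(v+.5)*.64-.5),z)
def ana(f,oL,iL,aO,aI,ends,name):
    P=[np.array([f(*q,.014)[:2] for q in L]) for L in (oL,iL)]; A=[np.array([f(*q,.0145)[:2] for q in L]) for L in (aO,aI)]
    def ln(L): return L[0],(L[1]-L[0])/np.linalg.norm(L[1]-L[0])
    for L in P+A: d=ln(L)[1]; print(" dir deg",round(np.degrees(np.arctan2(d[1],d[0])),2),end="")
    rc=ln((P[0]+P[1])/2); ac=ln((A[0]+A[1])/2)
    t=np.linalg.solve(np.c_[rc[1],-ac[1]],ac[0]-rc[0]); ax=rc[0]+t[0]*rc[1]
    ang=np.degrees(np.arctan2(np.cross(rc[1],ac[1]),rc[1]@ac[1]))
    print("\n",name,"axis",ax.round(4),"ang",ang.round(2),np.radians(ang).round(3),"railw",[np.cross(rc[1],(P[0]-P[1])[i]).round(4) for i in (0,1)],"armw",[np.cross(ac[1],(A[0]-A[1])[i]).round(4) for i in (0,1)])
    for e in ends: print("  arm end dist",np.linalg.norm(f(*e,.0145)[:2]-ax).round(4))
ana(f1,[(31,250),(27,480)],[(106,250),(102,480)],[(275,63),(595,100)],[(265,137),(580,185)],[(588,142)],"ref")
ana(f2,[(360,310),(358,440)],[(387,310),(386,440)],[(447,257),(562,234.5)],[(447,282),(566,262)],[(565,249)],"work")
print("knob",f2(373,283,.022)); print("rail far end",f2(372,455,.014),f1(66,580,.014))
# bevel points
for n,u,v,z in [("pivot",188,15,.016),("gripTopC",113,160,.06),("gripTop a",89,125,.06),("b",148,130,.06),("c",128,226,.06),("d",68,215,.06),("bladeend",253,226,.011),("stockend",114,240,.016)]: print(n,f2(u,v,z).round(4))
```

```text
dir deg -92.07 dir deg -91.14 dir deg -6.32 dir deg -8.41
 ref axis [0.6481 0.1998] ang 84.24 1.47 railw [np.float64(-0.0213), np.float64(-0.0224)] armw [np.float64(0.0197), np.float64(0.0229)]
  arm end dist 0.1443
 dir deg -92.16 dir deg -90.89 dir deg 11.27 dir deg 9.84
 work axis [ 0.6396 -0.1789] ang 102.06 1.781 railw [np.float64(-0.0208), np.float64(-0.0233)] armw [np.float64(0.019), np.float64(0.0212)]
  arm end dist 0.1446
knob [ 0.63942428 -0.17712875  0.022     ]
rail far end [ 0.63575249 -0.32826866  0.014     ] [0.64490928 0.05152032 0.014     ]
pivot [0.521  0.0022 0.016 ]
gripTopC [ 0.4821 -0.0889  0.06  ]
gripTop a [ 0.4708 -0.0685  0.06  ]
b [ 0.5063 -0.0714  0.06  ]
c [ 0.4852 -0.1297  0.06  ]
d [ 0.4481 -0.1227  0.06  ]
bladeend [ 0.5506 -0.1363  0.011 ]
stockend [ 0.4489 -0.1459  0.016 ]<stdin>:12: DeprecationWarning: Arrays of 2-dimensional vectors are deprecated. Use arrays of 3-dimensional vectors instead. (deprecated in NumPy 2.0)
<stdin>:13: DeprecationWarning: Arrays of 2-dimensional vectors are deprecated. Use arrays of 3-dimensional vectors instead. (deprecated in NumPy 2.0)
```

Run:
```python
from h import *
go([.466,-.10,.18],65.5)
```

```text
shift mm [  56.2 -193.1   68.4] turn deg [-1.000e-02 -2.000e-02  2.459e+01]
```

Call:
arm_command([
  [0.01, -0.04, 0.01, 0, 0, 6, 0.06],
  [0.02, -0.075, 0.025, 0, 0, 12, 0.06],
  [0.03, -0.11, 0.04, 0, 0, 18, 0.06],
  [0.04, -0.145, 0.055, 0, 0, 24.6, 0.06],
  [0.056, -0.18, 0.068, 0, 0, 24.6, 0.06],
  [0.056, -0.193, 0.068, 0, 0, 24.6, 0.06],
  [0.056, -0.193, 0.068, 0, 0, 24.6, 0.06],
  [0.056, -0.193, 0.068, 0, 0, 24.6, 0.06],
])

```text
time_s: 4.22
eef_pos: [0.4662, -0.1001, 0.1807]
eef_rot: [0.841, 0.541, 0.0, 0.0]
contact_force: [-0.1, -0.9, 0.3]
opening: 0.0597
```

Run:
```python
from h import *
import pickle
p,M,s=now(); print(p,s["time_s"])
c=cal("wrist"); im=imaging.get_image("wrist"); pickle.dump(c,open("c3.pkl","wb"))
cv2.imwrite("pics/w3.png",cv2.resize(im[:,:,::-1],(800,600),interpolation=cv2.INTER_CUBIC))
for t,z in [("bevel_grip",.06),("blade_end",.011),("lock_lever_tip",.065),("bevel",.016)]:
    print(t,[(np.round(np.array(x["at"])/.64,1).tolist(),round(x["confidence"],2),np.round(unproj(c,x["at"],z)[:2],4).tolist()) for x in imaging.spot_in("wrist",t)])
```

```text
[ 0.4661557  -0.10007315  0.18073632] 4.2167
bevel_grip [([413.0, 195.9], 0.65, [0.4936, -0.0566]), ([121.4, 52.5], 0.6, [0.3983, 0.058])]
blade_end [([483.3, 194.5], 0.88, [0.5314, -0.077])]
lock_lever_tip [([393.6, 107.3], 0.9, [0.5019, -0.0157]), ([97.5, 65.9], 0.75, [0.3873, 0.0559])]
bevel [([412.5, 198.9], 0.91, [0.4923, -0.0615]), ([117.7, 53.9], 0.84, [0.3787, 0.0751])]
```

View pics/w3.png

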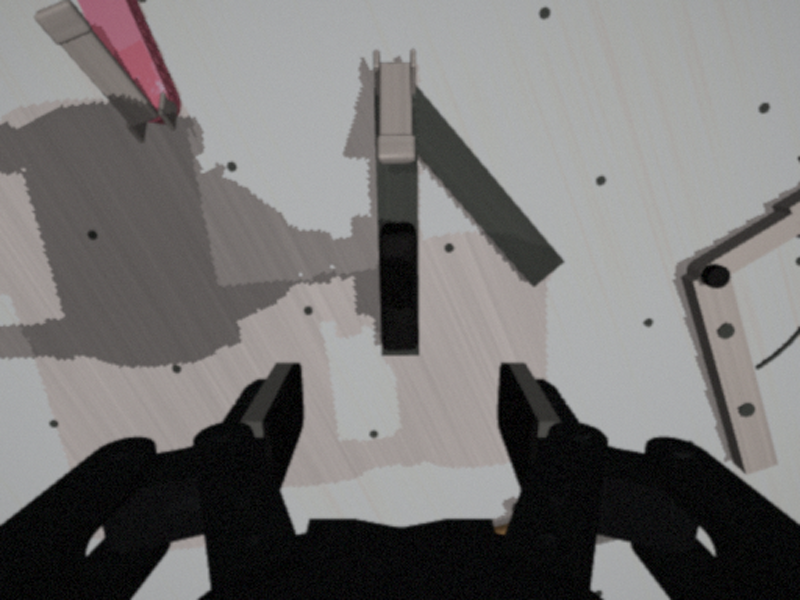

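Run:
```python
from h import *
import pickle
c=pickle.load(open("c3.pkl","rb")); p,M,s=now()
for n,u,v,z in [("near face bottom (x=70)",398,224,.016),("near top(x=70)",399,233,.06),("far top (x=135)",399,350,.06),("stock end(x=155)",399,355,.016),("stock L",378,200,.016),("stock R",417,200,.016),("levertip x=25",396,150,.065),("blade c1",563,262,.011),("c2",531,286,.011)]:
    print(n,(1000*M.T@(unproj(c,((u+.5)*.64-.5,(v+.5)*.64-.5),z)-p)).round(1))
go([.466,-.10,.18],65.5)
```

```text
near face bottom (x=70) [ 32.1  -2.5 164.4]
near top(x=70) [ 33.4  -1.7 120.4]
far top (x=135) [-30.   -1.8 120.4]
stock end(x=155) [-51.3  -2.  164.4]
stock L [ 46.1 -14.1 164.4]
stock R [ 46.1   8.6 164.4]
levertip x=25 [ 73.5  -3.1 115.4]
blade c1 [  8.1  98.9 169.5]
c2 [ -7.1  80.3 169.5]
shift mm [ 0.7 -1.7  0.4] turn deg [ 0.05 -0.01 -0.01]
```

Call:
arm_command([
  [0.001, -0.001, 0.035, 0, 0, 0, 0.06],
  [0.0015, -0.002, 0.07, 0, 0, 0, 0.06],
  [0.0015, -0.002, 0.1, 0, 0, 0, 0.06],
  [0.0015, -0.002, 0.125, 0, 0, 0, 0.06],
  [0.0015, -0.002, 0.136, 0, 0, 0, 0.06],
  [0.0015, -0.002, 0.136, 0, 0, 0, 0.015],
  [0.0015, -0.002, 0.136, 0, 0, 0, 0.015],
  [0.0015, -0.002, 0.136, 0, 0, 0, 0.015],
  [0.0015, -0.002, 0.136, 0, 0, 0, 0.015],
  [0.0015, -0.002, 0.136, 0, 0, 0, 0.015],
  [0.0015, -0.002, 0.136, 0, 0, 0, 0.015],
  [0.0015, -0.002, 0.136, 0, 0, 0, 0.015],
], force=80)

```text
time_s: 5.47
eef_pos: [0.4657, -0.0993, 0.0453]
eef_rot: [0.841, 0.541, 0.001, 0.001]
contact_force: [-0.9, 0.4, 9.0]
opening: 0.0189
```

Run:
```python
from h import *
go([.466,-.099,.125],88.5)
go([.6161,.2382,.125],88.5,([.4657,-.0993,.125],88.5))
```

```text
shift mm [  0.4   0.3 -79.7] turn deg [ 1.100e-01  1.000e-02 -2.304e+01]
shift mm [341.3 141.5   0. ] turn deg [0. 0. 0.]
```

Call:
arm_command([
  [0, 0, -0.005, 0, 0, 0, 0.015],
  [0, 0, -0.015, 0, 0, 0, 0.015],
  [0, 0, -0.025, 0, 0, -1, 0.015],
  [0, 0, -0.035, 0, 0, -2.5, 0.015],
  [0, 0, -0.045, 0, 0, -5, 0.015],
  [0, 0, -0.055, 0, 0, -8, 0.015],
  [0, 0, -0.065, 0, 0, -11.5, 0.015],
  [0, 0, -0.072, 0, 0, -15, 0.015],
  [0, 0, -0.076, 0, 0, -18, 0.015],
  [0, 0, -0.078, 0, 0, -20.5, 0.015],
  [0, 0, -0.08, 0, 0, -22, 0.015],
  [0, 0, -0.08, 0, 0, -23, 0.015],
], force=90)

```text
time_s: 6.47
eef_pos: [0.4652, -0.0992, 0.1251]
eef_rot: [0.716, 0.698, 0.0, 0.0]
contact_force: [-0.8, 0.4, -4.9]
opening: 0.0188
```

Call:
arm_command([
  [0.0046, 0.0019, 0, 0, 0, 0, 0.015],
  [0.0137, 0.0057, 0, 0, 0, 0, 0.015],
  [0.0273, 0.0113, 0, 0, 0, 0, 0.015],
  [0.0455, 0.0189, 0, 0, 0, 0, 0.015],
  [0.0683, 0.0283, 0, 0, 0, 0, 0.015],
  [0.091, 0.0377, 0, 0, 0, 0, 0.015],
  [0.1138, 0.0472, 0, 0, 0, 0, 0.015],
  [0.1365, 0.0566, 0, 0, 0, 0, 0.015],
  [0.1593, 0.066, 0, 0, 0, 0, 0.015],
  [0.182, 0.0755, 0, 0, 0, 0, 0.015],
  [0.2048, 0.0849, 0, 0, 0, 0, 0.015],
  [0.2275, 0.0943, 0, 0, 0, 0, 0.015],
])

```text
time_s: 7.47
eef_pos: [0.5655, 0.128, 0.124]
eef_rot: [0.717, 0.697, -0.0, -0.0]
contact_force: [-0.1, -0.9, -4.7]
opening: 0.0188
```

Call:
arm_command([
  [0.0228, 0.0094, 0, 0, 0, 0, 0.015],
  [0.0455, 0.0189, 0, 0, 0, 0, 0.015],
  [0.0683, 0.0283, 0, 0, 0, 0, 0.015],
  [0.0865, 0.0358, 0, 0, 0, 0, 0.015],
  [0.1001, 0.0415, 0, 0, 0, 0, 0.015],
  [0.1092, 0.0453, 0, 0, 0, 0, 0.015],
  [0.1138, 0.0472, 0, 0, 0, 0, 0.015],
  [0.1138, 0.0472, 0, 0, 0, 0, 0.015],
  [0.1138, 0.0472, 0, 0, 0, 0, 0.015],
])

```text
time_s: 8.22
eef_pos: [0.6153, 0.238, 0.124]
eef_rot: [0.717, 0.697, -0.0, -0.0]
contact_force: [-0.6, 0.1, -4.2]
opening: 0.0186
```

Run:
```python
from h import *
p,M,s=now(); print(p,s["time_s"],s["joint_pos"].round(2) if hasattr(s["joint_pos"],'round') else s["joint_pos"])
im=imaging.get_image("wrist"); cv2.imwrite("pics/w4.png",cv2.resize(im[:,:,::-1],(800,600),interpolation=cv2.INTER_CUBIC))
go([.6161,.2382,.047],88.5)
```

```text
[0.61528154 0.23796981 0.124041  ] 8.2167 [ 0.28  0.67  1.38 -0.    1.09  0.31]
shift mm [ 0.6  0.9 77.1] turn deg [-0.04  0.02 -0.07]
```

View pics/w4.png

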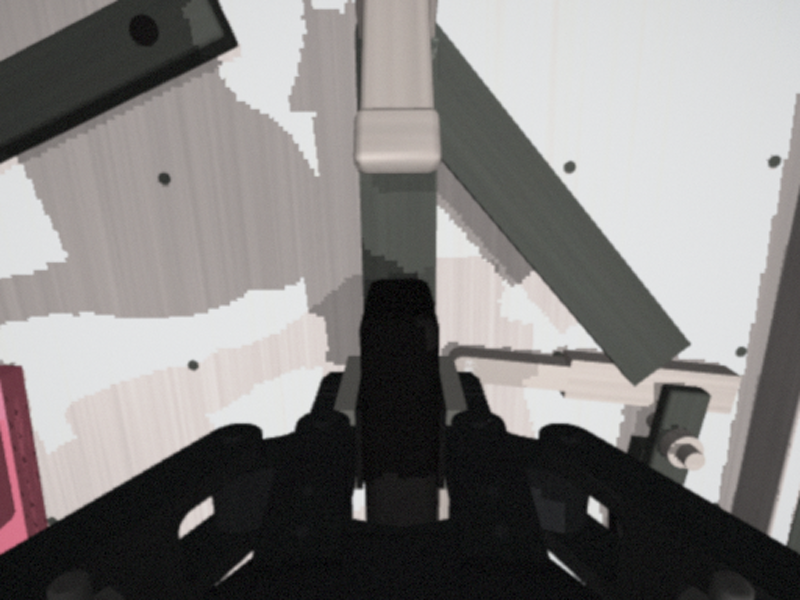

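Call:
arm_command([
  [0, 0, 0.01, 0, 0, 0, 0.015],
  [0, 0, 0.025, 0, 0, 0, 0.015],
  [0, 0, 0.04, 0, 0, 0, 0.015],
  [0, 0, 0.055, 0, 0, 0, 0.015],
  [0, 0, 0.065, 0, 0, 0, 0.015],
  [0, 0, 0.073, 0, 0, 0, 0.015],
  [0, 0, 0.077, 0, 0, 0, 0.015],
  [0, 0, 0.078, 0, 0, 0, 0.015],
  [0, 0, 0.078, 0, 0, 0, 0.015],
])

```text
time_s: 9.02
eef_pos: [0.6159, 0.2382, 0.0464]
eef_rot: [0.717, 0.697, 0.0, 0.0]
contact_force: [0.1, -0.3, -4.6]
opening: 0.0186
```

Call:
arm_command([
  [0, 0, 0.0008, 0, 0, 0, 0.015],
  [0, 0, 0.0015, 0, 0, 0, 0.015],
  [0, 0, 0.0015, 0, 0, 0, 0.015],
])

```text
time_s: 9.27
eef_pos: [0.6161, 0.2384, 0.0454]
eef_rot: [0.717, 0.698, 0.001, 0.0]
contact_force: [0.6, -0.1, -1.4]
opening: 0.0183
```

Call:
arm_command([
  [-0.004, 0.001, 0, 0, 0, 0, 0.015],
  [-0.012, 0.003, 0, 0, 0, 0, 0.015],
  [-0.022, 0.005, 0, 0, 0, 0, 0.015],
  [-0.032, 0.006, 0, 0, 0, 0, 0.015],
  [-0.042, 0.007, 0, 0, 0, 0, 0.015],
  [-0.052, 0.007, 0, 0, 0, 0, 0.015],
  [-0.06, 0.007, 0, 0, 0, 0, 0.015],
  [-0.066, 0.007, 0, 0, 0, 0, 0.015],
  [-0.07, 0.007, 0, 0, 0, 0, 0.015],
  [-0.07, 0.007, 0, 0, 0, 0, 0.015],
])

```text
time_s: 10.1
eef_pos: [0.6214, 0.1666, 0.0454]
eef_rot: [0.717, 0.697, 0.0, 0.0]
contact_force: [-0.0, -3.5, 6.7]
opening: 0.019
```

Call:
arm_command([
  [0, 0.001, 0, 0, 0, 0, 0.015],
  [0, 0.002, 0, 0, 0, 0, 0.015],
  [0, 0.003, 0, 0, 0, 0, 0.015],
  [0, 0.003, 0, 0, 0, 0, 0.015],
])

```text
time_s: 10.43
eef_pos: [0.6219, 0.1666, 0.0454]
eef_rot: [0.717, 0.697, -0.002, -0.001]
contact_force: [-14.7, -4.4, 22.3]
opening: 0.019
```

Call:
arm_command([
  [0, -0.002, -0.0003, 0, 0, 0, 0.015],
  [-0.004, -0.002, -0.0003, 0, 0, 0, 0.015],
  [-0.01, -0.002, -0.0003, 0, 0, 0, 0.015],
  [-0.018, -0.002, -0.0003, 0, 0, 0, 0.015],
  [-0.026, -0.002, -0.0003, 0, 0, 0, 0.015],
  [-0.032, -0.002, -0.0003, 0, 0, 0, 0.015],
  [-0.036, -0.002, -0.0003, 0, 0, 0, 0.015],
  [-0.038, -0.002, -0.0003, 0, 0, 0, 0.015],
  [-0.038, -0.002, -0.0003, 0, 0, 0, 0.015],
])

```text
time_s: 11.18
eef_pos: [0.6213, 0.1291, 0.0454]
eef_rot: [0.717, 0.697, 0.0, 0.0]
contact_force: [1.0, -1.6, 6.4]
opening: 0.0187
```

Run:
```python
from h import *
import pickle
p,M,s=now(); print(p,s["time_s"],s["wrist_torque"])
c=cal("wrist"); pickle.dump((c,p,M),open("c5.pkl","wb"))
im=imaging.get_image("wrist"); cv2.imwrite("pics/w5.png",cv2.resize(im[:,:,::-1],(800,600),interpolation=cv2.INTER_CUBIC)); np.save("pics/w5.npy",im)
```

```text
[0.62133594 0.12914277 0.04535802] 11.1833 [-0.18881221 -0.01907166  0.01605839]
```

View pics/w5.png

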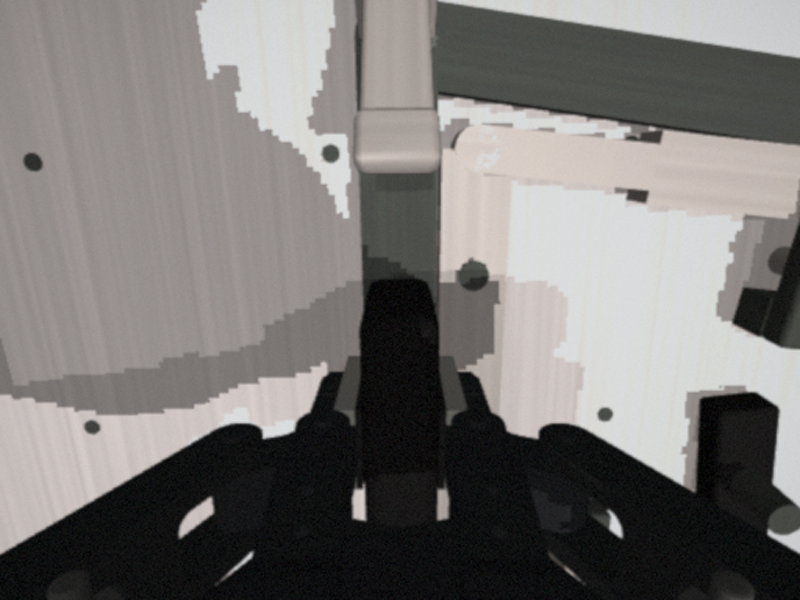

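Run:
```python
from h import *
import pickle
c,p,M=pickle.load(open("c5.pkl","rb"))
im=np.load("pics/w5.npy"); g=im.astype(int).sum(2)
for col in (300,340,380,425,440,455,470,485,500,510): print(col,g[45:100,col].tolist())
```

```text
300 [239, 237, 241, 243, 238, 237, 232, 229, 223, 230, 232, 237, 221, 226, 228, 217, 158, 134, 351, 541, 569, 568, 569, 591, 637, 635, 639, 640, 637, 642, 612, 565, 560, 551, 527, 501, 596, 623, 627, 622, 618, 622, 627, 633, 630, 634, 625, 619, 608, 615, 609, 613, 614, 614, 616]
340 [228, 226, 233, 228, 241, 240, 240, 244, 237, 227, 232, 231, 229, 227, 233, 227, 229, 229, 220, 228, 229, 207, 173, 141, 358, 550, 567, 574, 570, 572, 600, 637, 643, 642, 646, 644, 639, 617, 569, 608, 612, 615, 619, 614, 616, 616, 615, 617, 615, 614, 618, 619, 611, 615, 621]
380 [223, 226, 231, 223, 224, 222, 222, 224, 223, 229, 234, 230, 245, 238, 239, 238, 234, 228, 228, 226, 226, 228, 226, 237, 228, 228, 229, 215, 156, 105, 235, 443, 577, 608, 646, 649, 649, 647, 646, 617, 517, 455, 511, 587, 599, 589, 600, 605, 601, 594, 599, 600, 599, 603, 606]
425 [229, 230, 233, 221, 228, 218, 219, 222, 222, 222, 223, 224, 227, 229, 221, 224, 225, 225, 233, 234, 227, 225, 226, 224, 227, 225, 223, 226, 233, 227, 227, 228, 222, 226, 202, 132, 132, 279, 454, 551, 560, 560, 564, 562, 567, 565, 575, 577, 584, 583, 576, 
[... 999 characters left out ...]
 226, 219, 221, 219, 219, 224, 221, 220, 211, 215, 222, 212, 223, 216, 232, 220, 209, 259, 432, 541, 554, 549, 551, 550, 548, 554, 559, 569]
500 [212, 209, 212, 207, 211, 210, 219, 213, 218, 221, 210, 219, 218, 212, 219, 219, 220, 216, 208, 217, 211, 218, 230, 222, 220, 221, 219, 215, 213, 219, 224, 220, 223, 220, 221, 220, 221, 210, 214, 214, 223, 216, 219, 221, 219, 215, 344, 492, 535, 541, 543, 547, 539, 545, 552]
510 [209, 210, 211, 211, 212, 209, 203, 208, 205, 212, 212, 216, 212, 223, 211, 210, 219, 212, 212, 209, 211, 216, 216, 223, 218, 224, 215, 227, 221, 218, 223, 220, 219, 218, 213, 211, 214, 217, 217, 218, 213, 219, 220, 216, 211, 212, 229, 322, 466, 528, 536, 539, 539, 546, 547]
```

```bash
cat > fit.py <<'E'
from h import *
def fit(c,M,p,pts,z):
    q=np.array([(M.T@(unproj(c,a,z)-p))[:2]*1000 for a in pts]); k=np.polyfit(q[:,1],q[:,0],1); return k # tool x = k0*y + k1 (mm)
def report(c,M,p,bl,ar,xs=(45,60,100,140)):
    kb=fit(c,M,p,bl,.011); ka=fit(c,M,p,ar,.0145)
    print("blade ang",90+np.degrees(np.arctan(-kb[0]*-1)),"arm ang",90+np.degrees(np.arctan(ka[0])))
    print("gap mm at tool y:",{y:round(float(np.polyval(kb,y)-np.polyval(ka,y)),2) for y in xs})
    return kb,ka
E
python3 - <<'E'
from fit import *
import pickle
c,p,M=pickle.load(open("c5.pkl","rb"))
kb,ka=report(c,M,p,[(300,60.7),(340,66.7),(380,72.5),(425,79.3),(440,81.7),(455,83.9)],[(425,82.3),(440,84.2),(455,86.2),(470,88),(485,89.6),(500,91.1),(510,92.2)])
print(kb,ka)
g=np.load("pics/w5.npy").astype(int).sum(2)
for r in (110,120,130,140,150,160,170): print(r,g[r,222:240].tolist(),g[r,270:290].tolist())
E
```

```text
blade ang 82.03406086344508 arm ang 83.75447935545097
gap mm at tool y: {45: 2.94, 60: 2.48, 100: 1.26, 140: 0.04}
[-0.13993467 90.55317811] [-0.1094387  86.23909509]
110 [655, 650, 552, 443, 436, 432, 425, 346, 266, 252, 267, 299, 316, 327, 332, 341, 339, 330] [310, 303, 296, 297, 291, 265, 238, 235, 247, 268, 235, 224, 419, 564, 611, 613, 609, 607, 604, 608]
120 [460, 448, 443, 434, 436, 431, 435, 401, 314, 237, 224, 222, 232, 241, 230, 215, 238, 236] [203, 202, 213, 204, 202, 210, 215, 229, 246, 272, 243, 250, 489, 613, 617, 613, 611, 604, 605, 604]
130 [551, 457, 442, 439, 439, 431, 432, 423, 329, 236, 222, 227, 229, 228, 226, 226, 230, 241] [244, 239, 235, 231, 236, 240, 236, 249, 251, 251, 222, 246, 495, 609, 617, 613, 605, 603, 599, 602]
140 [461, 451, 445, 443, 445, 443, 431, 428, 357, 261, 225, 219, 225, 227, 222, 229, 229, 230] [234, 237, 247, 237, 234, 231, 235, 239, 246, 273, 249, 297, 507, 612, 612, 611, 606, 592, 599, 603]
150 [443, 440, 439, 445, 440, 445, 442, 432, 377, 279, 231, 228, 232, 237, 223, 222, 228, 229] [236, 226, 228, 224, 238, 234, 247, 242, 246, 283, 256, 349, 535, 608, 610, 608, 602, 596, 591, 602]
160 [443, 445, 445, 441, 449, 444, 441, 436, 427, 315, 169, 145, 149, 198, 221, 230, 225, 233] [237, 236, 231, 234, 227, 235, 239, 242, 236, 239, 232, 358, 531, 597, 606, 602, 598, 592, 597, 600]
170 [448, 448, 440, 446, 442, 445, 444, 439, 427, 337, 203, 147, 142, 151, 144, 147, 145, 150] [232, 230, 231, 234, 230, 233, 241, 248, 231, 242, 246, 419, 564, 606, 610, 601, 591, 589, 587, 595]
```

Run:
```python
from fit import *
import pickle
c,p,M=pickle.load(open("c5.pkl","rb"))
g=np.load("pics/w5.npy").astype(float).sum(2)
def cross(row,lo,hi,val):
    for k in range(lo,hi):
        a,b=g[row,k],g[row,k+1]
        if (a-val)*(b-val)<=0: return k+(val-a)/(b-a+1e-9)
for nm,lo,hi,val,z in [("stockL",226,236,335,.016),("railouter",279,286,420,.014)]:
    q=[]
    for r in range(115,172,3):
        x=cross(r,lo,hi,val)
        if x: q.append((M.T@(unproj(c,(x,r),z)-p))[:2]*1000)
    q=np.array(q); k=np.polyfit(q[:,0],q[:,1],1); print(nm,"slope rad",k[0].round(4),"tool y at x=40",np.polyval(k,40).round(2),"n",len(q), "res",np.std(q[:,1]-np.polyval(k,q[:,0])).round(2))
```

```text
stockL slope rad -0.0046 tool y at x=40 -11.91 n 19 res 0.04
railouter slope rad -0.006 tool y at x=40 13.56 n 19 res 0.05
```

Call:
arm_command([
  [-0.001, 0, 0, 0, 0, 0, 0.015],
  [-0.0025, 0, 0, 0, 0, 0, 0.015],
  [-0.0037, 0, 0, 0, 0, 0, 0.015],
  [-0.0042, 0, 0, 0, 0, 0, 0.015],
  [-0.0042, 0.0005, 0, 0, 0, 0, 0.015],
  [-0.0042, 0.0005, 0, 0, 0, 0, 0.015],
])

```text
time_s: 11.73
eef_pos: [0.6213, 0.1256, 0.0454]
eef_rot: [0.717, 0.697, 0.0, -0.0]
contact_force: [-1.9, 4.9, 9.7]
opening: 0.0188
```

Call:
arm_command([
  [0, 0, -0.0004, 0, 0, 0, 0.015],
  [0, 0.0007, -0.0004, 0, 0, 0, 0.015],
  [-0.0003, 0.001, -0.0004, 0, 0, 0, 0.015],
  [-0.0003, 0.001, -0.0004, 0, 0, 0, 0.015],
])

```text
time_s: 12.07
eef_pos: [0.6215, 0.1252, 0.0454]
eef_rot: [0.717, 0.698, -0.001, -0.001]
contact_force: [-4.9, 2.7, 6.7]
opening: 0.0188
```

```bash
cat >> fit.py <<'E'
def cross(v,lo,hi,val):
    for k in range(lo,hi):
        a,b=v[k],v[k+1]
        if (a-val)*(b-val)<=0 and a!=b: return k+(val-a)/(b-a)
def auto(c,p,M,g,cols_b=range(300,470,8),cols_a=range(430,511,5),rows=(40,130)):
    # blade inner top edge: last dark-grey(~220) row before the dip/bright; arm outer edge: rise through 400 after that
    bl,ar=[],[]
    for col in cols_b:
        v=g[:,col]; k=next((r for r in range(rows[0],rows[1]) if v[r]>330 and v[r-6]<260),None)
        if k is None: continue
        j=k
        while j>k-5 and v[j-1]<v[j]: j-=1     # minimum of dip
        x=cross(v,j-3,j,185) if v[j]<180 else None
        if x: bl.append((col,x))
    for col in cols_a:
        v=g[:,col]; k=next((r for r in range(rows[0],rows[1]) if v[r]>330 and v[r-6]<260),None)
        x=k and cross(v,k-3,k+4,400)
        if x: ar.append((col,x))
    return bl,ar
E
python3 - <<'E'
from fit import *
import pickle
c,p,M=pickle.load(open("c5.pkl","rb")); g=np.load("pics/w5.npy").astype(float).sum(2)
bl,ar=auto(c,p,M,g); print("validate",len(bl),len(ar)); report(c,M,p,bl,ar)
p,M,s=now(); c=cal("wrist"); im=imaging.get_image("wrist"); np.save("pics/w6.npy",im); pickle.dump((c,p,M),open("c6.pkl","wb")); g=im.astype(float).sum(2)
print(p,s["contact_force"])
bl,ar=auto(c,p,M,g); print(len(bl),len(ar),np.round(bl,1).tolist(),np.round(ar,1).tolist()); report(c,M,p,bl,ar)
cv2.imwrite("pics/w6.png",cv2.resize(im[20:170,256:,::-1],(800,469),interpolation=cv2.INTER_CUBIC))
E
```

```text
validate 21 17
blade ang 82.04146118784166 arm ang 83.77115096960449
gap mm at tool y: {45: 3.1, 60: 2.64, 100: 1.41, 140: 0.19}
[0.62149176 0.1252352  0.04541731] [-4.87137346  2.70650428  6.70418234]
15 17 [[300.0, 59.1], [308.0, 60.1], [316.0, 61.1], [324.0, 62.1], [332.0, 63.0], [340.0, 64.2], [348.0, 65.0], [356.0, 66.1], [364.0, 66.9], [372.0, 67.8], [380.0, 68.7], [388.0, 69.5], [396.0, 70.5], [404.0, 71.6], [412.0, 77.6]] [[430.0, 74.7], [435.0, 75.1], [440.0, 75.8], [445.0, 76.2], [450.0, 76.9], [455.0, 77.5], [460.0, 78.2], [465.0, 78.7], [470.0, 79.1], [475.0, 79.8], [480.0, 80.3], [485.0, 81.1], [490.0, 81.6], [495.0, 82.0], [500.0, 82.5], [505.0, 83.1], [510.0, 83.7]]
blade ang 82.79235426625105 arm ang 83.8817132747554
gap mm at tool y: {45: 0.51, 60: 0.23, 100: -0.55, 140: -1.32}
```

View pics/w6.png

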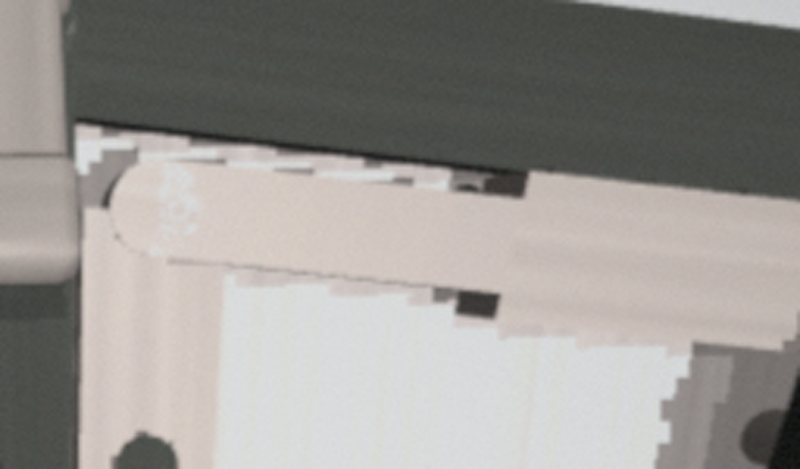

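Run:
```python
from fit import *
import pickle
c,p,M=pickle.load(open("c6.pkl","rb")); g=np.load("pics/w6.npy").astype(float).sum(2)
bl,ar=auto(c,p,M,g); bl=[b for b in bl if b[0]<408]; report(c,M,p,bl,ar,(0,78,140))
q=[];
for r in range(115,172,3):
    x=cross(g[r],278,286,420)
    if x: q.append((M.T@(unproj(c,(x,r),.014)-p))[:2]*1000)
q=np.array(q); k=np.polyfit(q[:,0],q[:,1],1); print("rail",k[0],np.polyval(k,40))
go(p+[0,0,.10],88.5)
```

```text
blade ang 83.6311398619082 arm ang 83.8817132747554
gap mm at tool y: {0: 0.81, 78: 0.46, 140: 0.19}
rail -0.0014383808283817854 13.394580877321024
shift mm [   0.    -0.1 -100. ] turn deg [-0.09  0.01 -0.05]
```

Call:
arm_command([
  [0, 0, 0, 0, 0, 0, 0.045],
  [0, 0, 0, 0, 0, 0, 0.045],
  [0, 0, 0, 0, 0, 0, 0.045],
  [0, 0, 0, 0, 0, 0, 0.045],
  [0, 0, 0, 0, 0, 0, 0.045],
  [0, 0, -0.015, 0, 0, 0, 0.045],
  [0, 0, -0.035, 0, 0, 0, 0.045],
  [0, 0, -0.055, 0, 0, 0, 0.045],
  [0, 0, -0.06, 0, 0, 0, 0.045],
  [0.02, 0, -0.06, 0, 0, 0, 0.0],
  [0.05, 0, -0.06, 0, 0, 0, 0.0],
  [0.0685, 0, -0.06, 0, 0, 0, 0.0],
])

```text
time_s: 13.12
eef_pos: [0.624, 0.1956, 0.1053]
eef_rot: [0.717, 0.697, 0.0, -0.0]
contact_force: [0.0, -0.5, -1.0]
opening: 0.0093
```

Call:
arm_command([
  [0, 0, 0, 0, 0, 0, 0.0],
  [0, 0, 0, 0, 0, 0, 0.0],
  [0, 0, 0, 0, 0, 0, 0.0],
  [0, 0, 0, 0, 0, 0, 0.0],
  [0, 0, 0, 0, 0, 0, 0.0],
  [0, 0, 0, 0, 0, 0, 0.0],
])

```text
time_s: 13.62
eef_pos: [0.6241, 0.1933, 0.1055]
eef_rot: [0.717, 0.697, -0.0, 0.0]
contact_force: [-0.2, 0.2, -0.3]
opening: 0.0
```

Run:
```python
from h import *
import pickle
p,M,s=now(); c=cal("wrist"); im=imaging.get_image("wrist"); np.save("pics/w7.npy",im); pickle.dump((c,p,M),open("c7.pkl","wb"))
print(p,s["time_s"],s["opening"])
cv2.imwrite("pics/w7.png",cv2.resize(im[:,:,::-1],(800,600),interpolation=cv2.INTER_CUBIC))
```

```text
[0.62410678 0.19325885 0.10545073] 13.6167 3.90446110929454e-05
```

View pics/w7.png

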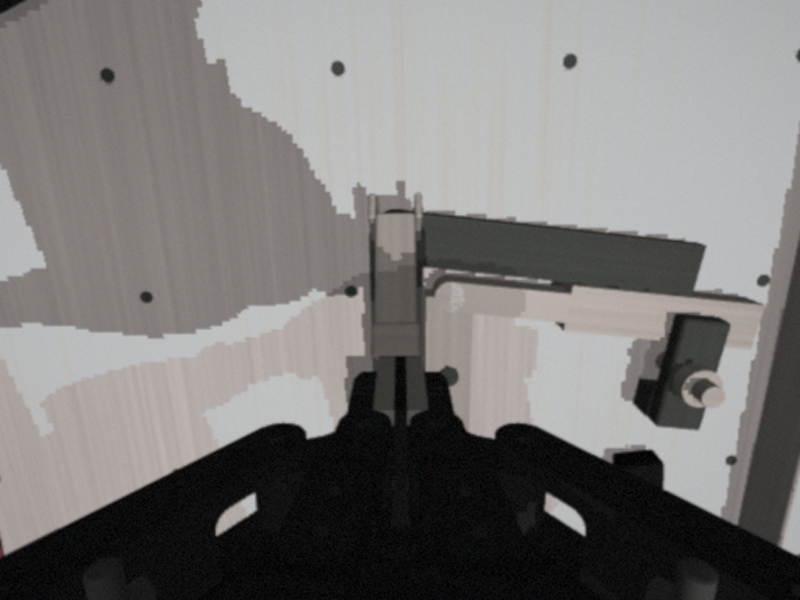

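Call:
arm_command([
  [0, 0, 0.01, 0, 0, 0, 0.0],
  [-0.001, 0, 0.016, 0, 0, 0, 0.0],
  [-0.004, 0, 0.02, 0, 0, 0, 0.0],
  [-0.008, 0, 0.024, 0, 0, 0, 0.0],
  [-0.011, 0, 0.028, 0, 0, 0, 0.0],
  [-0.013, 0, 0.032, 0, 0, 0, 0.0],
  [-0.015, 0, 0.036, 0, 0, 0, 0.0],
  [-0.016, 0, 0.04, 0, 0, 0, 0.0],
  [-0.016, 0, 0.043, 0, 0, 0, 0.0],
])

```text
time_s: 14.42
eef_pos: [0.6237, 0.177, 0.062]
eef_rot: [0.717, 0.697, -0.0, 0.0]
contact_force: [-0.1, -4.2, 6.1]
opening: -0.0
```

Call:
arm_command([
  [-0.001, 0, 0.003, 0, 0, 0, 0.0],
  [-0.002, 0, 0.006, 0, 0, 0, 0.0],
  [-0.003, 0, 0.009, 0, 0, 0, 0.0],
  [-0.003, 0, 0.011, 0, 0, 0, 0.0],
  [-0.003, 0, 0.012, 0, 0, 0, 0.0],
  [-0.003, 0, 0.012, 0, 0, 0, 0.0],
])

```text
time_s: 14.92
eef_pos: [0.6237, 0.174, 0.0507]
eef_rot: [0.717, 0.698, -0.0, 0.0]
contact_force: [-1.8, -7.5, 14.9]
opening: 0.0004
```

Call:
arm_command([
  [0, 0, 0.001, 0, 0, 0, 0.0],
  [0, 0, 0.002, 0, 0, 0, 0.0],
  [0, 0, 0.003, 0, 0, 0, 0.0],
  [0, 0, 0.003, 0, 0, 0, 0.0],
])

```text
time_s: 15.25
eef_pos: [0.6242, 0.1738, 0.0498]
eef_rot: [0.717, 0.698, 0.0, 0.001]
contact_force: [-11.0, -10.2, 45.0]
opening: -0.0004
```

Run:
```python
from fit import *
import pickle
p,M,s=now(); c=cal("wrist"); im=imaging.get_image("wrist"); np.save("pics/w8.npy",im); pickle.dump((c,p,M),open("c8.pkl","wb"))
print(p,s["time_s"],s["contact_force"])
cv2.imwrite("pics/w8.png",cv2.resize(im[:,:,::-1],(800,600),interpolation=cv2.INTER_CUBIC))
```

```text
[0.62418597 0.17383497 0.04975728] 15.25 [-10.95375589 -10.23270161  44.9750923 ]
```

View pics/w8.png

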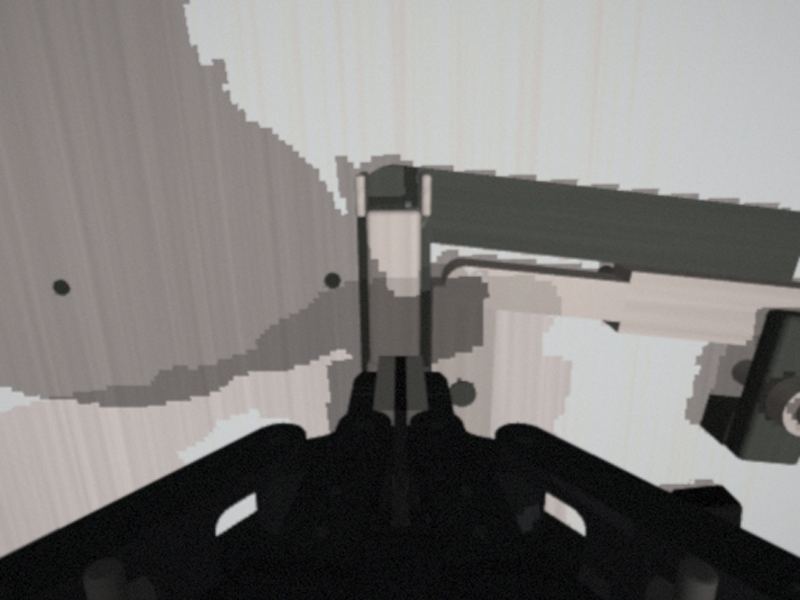

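Run:
```python
from fit import *
import pickle
c,p,M=pickle.load(open("c8.pkl","rb")); g=np.load("pics/w8.npy").astype(float).sum(2)
for col in (300,340,380,410,430,450,470,490): print(col,g[150:190,col].astype(int).tolist())
```

```text
300 [212, 208, 210, 210, 211, 214, 226, 297, 469, 600, 608, 615, 610, 549, 410, 318, 222, 196, 204, 229, 397, 577, 594, 593, 580, 560, 488, 314, 288, 290, 284, 282, 279, 278, 283, 287, 284, 277, 288, 283]
340 [221, 230, 223, 216, 215, 214, 216, 223, 220, 222, 222, 243, 381, 563, 608, 559, 421, 412, 398, 337, 226, 203, 201, 230, 387, 534, 514, 513, 514, 503, 508, 507, 498, 506, 506, 507, 501, 500, 506, 500]
380 [220, 216, 218, 230, 218, 222, 219, 222, 214, 215, 209, 203, 219, 218, 216, 237, 363, 540, 608, 623, 613, 565, 428, 351, 236, 205, 195, 218, 359, 522, 565, 567, 565, 573, 572, 565, 568, 569, 573, 569]
410 [215, 221, 221, 219, 209, 231, 229, 215, 213, 221, 209, 218, 210, 221, 215, 216, 223, 221, 223, 216, 215, 205, 214, 256, 402, 539, 549, 546, 544, 552, 551, 551, 554, 556, 554, 550, 549, 554, 555, 564]
430 [214, 214, 211, 211, 220, 215, 207, 216, 217, 216, 219, 225, 221, 211, 214, 212, 206, 213, 211, 219, 219, 214, 205, 209, 206, 244, 389, 525, 544, 538, 540, 543, 547, 551, 552, 554, 550, 551, 544, 548]
450 [216, 209, 208, 213, 218, 215, 217, 215, 217, 221, 214, 211, 211, 208, 212, 219, 215, 212, 214, 208, 220, 217, 224, 218, 205, 191, 202, 245, 381, 527, 539, 532, 533, 533, 538, 543, 539, 542, 549, 545]
470 [216, 212, 206, 212, 209, 212, 206, 212, 202, 209, 211, 217, 216, 215, 212, 209, 207, 217, 212, 209, 208, 213, 210, 209, 216, 210, 198, 196, 194, 218, 370, 511, 520, 521, 528, 528, 528, 535, 539, 544]
490 [218, 216, 217, 206, 203, 204, 208, 210, 201, 211, 203, 212, 208, 203, 214, 211, 212, 207, 205, 216, 192, 202, 200, 212, 201, 205, 207, 205, 195, 200, 195, 223, 368, 499, 513, 512, 512, 520, 529, 525]
```

Run:
```python
from fit import *
import pickle
c,p,M=pickle.load(open("c8.pkl","rb"))
report(c,M,p,[(300,157.6),(340,162.1),(380,166.2)],[(410,174),(430,176.1),(450,178.1),(470,180.2),(490,182.2)],(0,78,140))
```

```text
blade ang 83.7423527551879 arm ang 83.99868182174109
gap mm at tool y: {0: 2.21, 78: 1.86, 140: 1.57}
```

Call:
arm_command([
  [0, 0, -0.005, 0, 0, 0, 0.0],
  [0, 0, -0.03, 0, 0, 0, 0.02],
  [-0.001, 0, -0.06, 0, 0, 0, 0.05],
  [-0.02, 0, -0.06, 0, 0, 0, 0.05],
  [-0.04, -0.001, -0.06, 0, 0, 0, 0.05],
  [-0.0475, -0.002, -0.06, 0, 0, 0, 0.05],
  [-0.0475, -0.002, -0.06, 0, 0, 0, 0.05],
  [-0.0475, -0.002, -0.06, 0, 0, 0, 0.05],
])

```text
time_s: 15.97
eef_pos: [0.62, 0.1275, 0.1069]
eef_rot: [0.717, 0.697, -0.0, -0.0]
contact_force: [0.2, 0.6, 0.1]
opening: 0.0502
```

Run:
```python
from fit import *
import pickle
p,M,s=now(); c=cal("wrist"); im=imaging.get_image("wrist"); np.save("pics/w9.npy",im); pickle.dump((c,p,M),open("c9.pkl","wb"))
print(p,s["time_s"],s["opening"],s["contact_force"])
cv2.imwrite("pics/w9.png",cv2.resize(im[:300,128:448,::-1],(640,600),interpolation=cv2.INTER_CUBIC))
```

```text
[0.62001888 0.1274892  0.10694519] 15.9667 0.05018781764594679 [0.17897038 0.61784412 0.09601081]
```

View pics/w9.png

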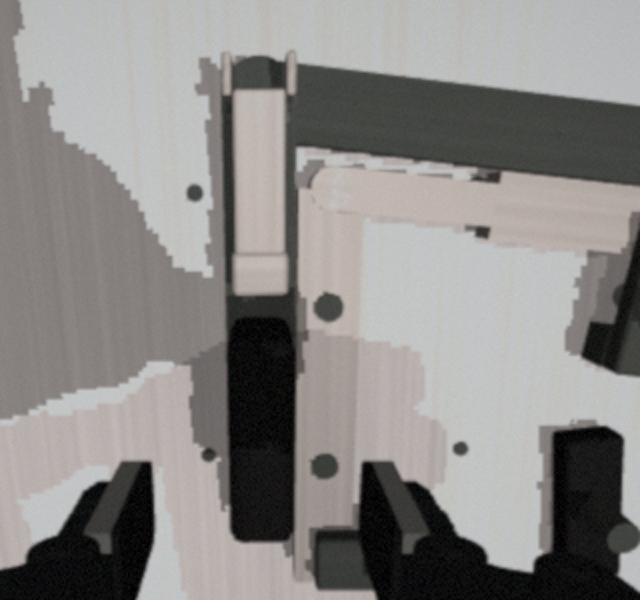

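Run:
```python
from fit import *
import pickle
c,p,M=pickle.load(open("c9.pkl","rb")); g=np.load("pics/w9.npy").astype(float).sum(2)
t=lambda col,row,z:(1000*M.T@(unproj(c,(col,row),z)-p)).round(1)
print("near top",t(259,163,.06),"far",t(259,269.5,.06))
q=[(cross(g[r],240,246,150),r) for r in (200,215,230)]; print(q)
for r in (135,150,170,200,230,250): print(r,g[r,236:250].astype(int).tolist(),g[r,268:284].astype(int).tolist())
```

```text
near top [35.6  2.4 46.9] far [-31.2   2.5  46.9]
[(np.float64(241.54198473282443), 200), (np.float64(241.7377049180328), 215), (np.float64(242.49285714285713), 230)]
135 [392, 387, 382, 380, 289, 158, 130, 175, 316, 424, 504, 528, 535, 532] [533, 519, 476, 412, 292, 215, 205, 204, 314, 474, 543, 539, 537, 528, 534, 541]
150 [398, 391, 387, 376, 298, 178, 130, 126, 131, 125, 123, 126, 140, 159] [116, 121, 131, 125, 129, 128, 141, 188, 239, 309, 340, 344, 346, 453, 527, 535]
170 [398, 381, 371, 362, 322, 227, 108, 41, 11, 12, 33, 29, 17, 30] [39, 40, 45, 5, 29, 6, 112, 153, 214, 260, 278, 319, 347, 355, 419, 465]
200 [322, 317, 321, 321, 306, 221, 90, 29, 20, 27, 49, 22, 21, 7] [28, 38, 35, 14, 20, 32, 50, 179, 378, 457, 463, 453, 452, 453, 457, 463]
230 [507, 480, 405, 328, 318, 315, 219, 79, 31, 46, 43, 40, 57, 55] [70, 59, 76, 64, 58, 50, 88, 250, 396, 452, 449, 435, 442, 445, 406, 319]
250 [539, 528, 431, 340, 316, 312, 231, 98, 40, 43, 48, 44, 56, 55] [67, 62, 72, 50, 56, 52, 120, 302, 416, 447, 433, 432, 441, 449, 454, 456]
```

Call:
arm_command([
  [0.002, 0.002, 0.02, 0, 0, 0, 0.05],
  [0.002, 0.002, 0.045, 0, 0, 0, 0.05],
  [0.002, 0.002, 0.0605, 0, 0, 0, 0.05],
  [0.002, 0.002, 0.061, 0, 0, 0, 0.05],
  [0.002, 0.002, 0.061, 0, 0, 0, 0.015],
  [0.002, 0.002, 0.061, 0, 0, 0, 0.015],
  [0.002, 0.002, 0.061, 0, 0, 0, 0.015],
  [0.002, 0.002, 0.061, 0, 0, 0, 0.015],
  [0.002, 0.002, 0.061, 0, 0, 0, 0.015],
  [0.002, 0.002, 0.061, 0, 0, 0, 0.015],
  [0.002, 0.002, 0.061, 0, 0, 0, 0.015],
], force=80)

```text
time_s: 16.93
eef_pos: [0.6228, 0.1299, 0.0476]
eef_rot: [0.717, 0.698, 0.001, 0.0]
contact_force: [-1.7, 4.3, 8.0]
opening: 0.0191
```

Call:
arm_command([
  [-0.0005, 0.0005, -0.0004, 0, 0, 0, 0.015],
  [-0.001, 0.0005, -0.0004, 0, 0, 0, 0.015],
  [-0.001, 0.0005, -0.0004, 0, 0, 0, 0.015],
])

```text
time_s: 17.18
eef_pos: [0.6229, 0.129, 0.0476]
eef_rot: [0.717, 0.698, 0.001, -0.0]
contact_force: [-3.4, 6.4, 7.0]
opening: 0.0189
```

Run:
```python
from fit import *
import pickle
p,M,s=now(); c=cal("wrist"); im=imaging.get_image("wrist"); np.save("pics/w10.npy",im); pickle.dump((c,p,M),open("c10.pkl","wb")); g=im.astype(float).sum(2)
print(p,s["time_s"],s["contact_force"])
bl,ar=auto(c,p,M,g); print(np.round(bl,1).tolist()); bl=[b for b in bl if b[0]<395]; kb,ka=report(c,M,p,bl,ar,(0,78,140))
q=np.array([(M.T@(unproj(c,(cross(g[r],278,288,420),r),.014)-p))[:2]*1000 for r in range(120,165,3) if cross(g[r],278,288,420)]); k=np.polyfit(q[:,0],q[:,1],1); print("rail slope",k[0],"y@40",np.polyval(k,40))
q=np.array([(M.T@(unproj(c,(cross(g[r],224,238,335),r),.016)-p))[:2]*1000 for r in range(120,165,3) if cross(g[r],224,238,335)]); k=np.polyfit(q[:,0],q[:,1],1); print("stockL slope",k[0],"y@40",np.polyval(k,40))
```

```text
[0.6229191  0.1289727  0.04762167] 17.1833 [-3.39614367  6.38881729  7.01343462]
[[300.0, 67.9], [308.0, 69.3], [316.0, 70.1], [324.0, 71.0], [332.0, 72.3], [340.0, 73.1], [348.0, 74.0], [356.0, 75.2], [364.0, 75.9], [372.0, 76.9], [380.0, 77.9], [388.0, 79.0], [396.0, 79.8], [404.0, 80.6]]
blade ang 83.3982447502722 arm ang 83.79639061656628
gap mm at tool y: {0: 1.05, 78: 0.5, 140: 0.06}
rail slope -0.010077311248814292 y@40 12.250915343114896
stockL slope -0.004068035376089884 y@40 -12.153205082263208
```

Call:
arm_command([
  [0, -0.001, -0.005, 0, 0, 0, 0.015],
  [0, -0.002, -0.015, 0, 0, 0, 0.015],
  [0, -0.003, -0.03, 0, 0, 0, 0.015],
  [0, -0.004, -0.045, 0, 0, 0, 0.015],
  [0, -0.005, -0.06, 0, 0, 0, 0.015],
  [-0.005, -0.006, -0.07, 0, 0, 0, 0.015],
  [-0.015, -0.008, -0.08, 0, 0, 0, 0.015],
  [-0.03, -0.0087, -0.08, 0, 0, 0, 0.015],
  [-0.05, -0.0087, -0.08, 0, 0, 0, 0.015],
  [-0.075, -0.0087, -0.08, 0, 0, 0, 0.015],
  [-0.1, -0.0087, -0.08, 0, 0, 0, 0.015],
  [-0.125, -0.0087, -0.08, 0, 0, 0, 0.015],
], force=90)

```text
time_s: 18.23
eef_pos: [0.6098, 0.0013, 0.1263]
eef_rot: [0.717, 0.697, -0.0, -0.0]
contact_force: [0.7, -0.2, -3.9]
opening: 0.019
```

Call:
arm_command([
  [-0.025, 0, 0, 0, 0, 0, 0.015],
  [-0.05, 0, 0, 0, 0, 0, 0.015],
  [-0.075, 0, 0, 0, 0, 0, 0.015],
  [-0.1, 0, 0, 0, 0, 0, 0.015],
  [-0.125, 0, 0, 0, 0, 0, 0.015],
  [-0.145, 0, 0, 0, 0, 0, 0.015],
  [-0.16, 0, 0, 0, 0, 0, 0.015],
  [-0.172, 0, 0, 0, 0, 0, 0.015],
  [-0.18, 0, 0, 0, 0, 0, 0.015],
  [-0.184, 0, 0, 0, 0, 0, 0.015],
  [-0.184, 0, 0, 0, 0, 0, 0.015],
  [-0.184, 0, 0, 0, 0, 0, 0.015],
])

```text
time_s: 19.23
eef_pos: [0.6057, -0.1796, 0.1268]
eef_rot: [0.716, 0.698, 0.0, -0.0]
contact_force: [-0.3, 0.3, -3.8]
opening: 0.0188
```

Run:
```python
from fit import *
import pickle
c,p,M=pickle.load(open("c10.pkl","rb")); g=np.load("pics/w10.npy").astype(float).sum(2)
bl,ar=auto(c,p,M,g); bl=[b for b in bl if b[0]<395]; kb=fit(c,M,p,bl,.011); print("pivot tool x",kb[1]+12.07)
p,M,s=now(); print(p,s["time_s"],s["contact_force"],s["wrist_torque"])
c=cal("wrist"); im=imaging.get_image("wrist"); np.save("pics/w11.npy",im); pickle.dump((c,p,M),open("c11.pkl","wb"))
for t,z in [("work_rail",.014),("work_arm_end",.0145)]: print(t,[(np.round(x["at"],1).tolist(),round(x["confidence"],2),np.round(unproj(c,x["at"],z)[:2],4).tolist()) for x in imaging.spot_in("wrist",t)])
cv2.imwrite("pics/w11.png",cv2.resize(im[:,:,::-1],(800,600),interpolation=cv2.INTER_CUBIC))
go([.6062,-.18,.0476],88.5)
```

```text
pivot tool x 99.02221371494846
[ 0.6056974  -0.17956449  0.12677808] 19.2333 [-0.25865294  0.326035   -3.75303163] [-0.12786682  0.03539985 -0.00524224]
work_rail [([378.5, 176.1], 0.83, [0.7024, -0.1699])]
work_arm_end [([396.3, 167.3], 0.77, [0.7154, -0.1631]), ([254.4, 91.4], 0.15, [0.6073, -0.104])]
shift mm [-0.7  0.4 79.3] turn deg [-0.01 -0.01  0.01]
```

Call:
arm_command([
  [0, 0, 0.015, 0, 0, 0, 0.015],
  [0, 0, 0.035, 0, 0, 0, 0.015],
  [0, 0, 0.055, 0, 0, 0, 0.015],
  [0, 0, 0.068, 0, 0, 0, 0.015],
  [0, 0, 0.075, 0, 0, 0, 0.015],
  [0, 0, 0.0775, 0, 0, 0, 0.015],
  [0, 0, 0.0775, 0, 0, 0, 0.015],
])

```text
time_s: 19.97
eef_pos: [0.6058, -0.1798, 0.0493]
eef_rot: [0.716, 0.698, -0.0, -0.0]
contact_force: [-1.1, 0.3, -4.1]
opening: 0.0185
```

Call:
arm_command([
  [0, 0, 0.0008, 0, 0, 0, 0.015],
  [0, 0, 0.0015, 0, 0, 0, 0.015],
  [0, 0, 0.0015, 0, 0, 0, 0.015],
])

```text
time_s: 20.22
eef_pos: [0.6062, -0.1803, 0.0486]
eef_rot: [0.717, 0.698, 0.0, 0.001]
contact_force: [0.4, -0.0, -4.5]
opening: 0.0187
```

Call:
arm_command([
  [0, 0, 0.0007, 0, 0, 0, 0.015],
  [0, 0, 0.001, 0, 0, 0, 0.015],
  [0, 0, 0.001, 0, 0, 0, 0.015],
])

```text
time_s: 20.47
eef_pos: [0.6061, -0.1803, 0.0477]
eef_rot: [0.717, 0.697, 0.0, 0.0]
contact_force: [-2.7, 0.2, 4.8]
opening: 0.0188
```

Call:
arm_command([
  [-0.003, 0.002, -0.0003, 0, 0, 0, 0.015],
  [-0.008, 0.004, -0.0003, 0, 0, 0, 0.015],
  [-0.014, 0.006, -0.0003, 0, 0, 0, 0.015],
  [-0.02, 0.0075, -0.0003, 0, 0, 0, 0.015],
  [-0.025, 0.0075, -0.0003, 0, 0, 0, 0.015],
  [-0.028, 0.0075, -0.0003, 0, 0, 0, 0.015],
  [-0.03, 0.0075, -0.0003, 0, 0, 0, 0.015],
  [-0.03, 0.0075, -0.0003, 0, 0, 0, 0.015],
])

```text
time_s: 21.13
eef_pos: [0.6128, -0.2109, 0.0476]
eef_rot: [0.717, 0.697, 0.0, 0.0]
contact_force: [0.5, 1.6, 4.6]
opening: 0.0188
```

```bash
cat > m.py <<'E'
from fit import *
import pickle,sys
n=sys.argv[1]; p,M,s=now(); c=cal("wrist"); im=imaging.get_image("wrist"); np.save(f"pics/{n}.npy",im); pickle.dump((c,p,M),open(f"c_{n}.pkl","wb")); g=im.astype(float).sum(2)
print(p.round(4),round(float(s["time_s"]),2),np.round(s["contact_force"],1))
bl,ar=auto(c,p,M,g); print(np.round(bl,1).tolist()[::3],np.round(ar,1).tolist()[::4])
try: report(c,M,p,[b for b in bl if b[0]<395],ar,(0,78,140))
except Exception as e: print(e)
for nm,lo,hi,val,z in [("rail",276,300,380,.014),("stockL",222,238,335,.016)]:
    q=np.array([(M.T@(unproj(c,(x,r),z)-p))[:2]*1000 for r in range(120,165,3) for x in [cross(g[r],lo,hi,val)] if x])
    if len(q)>3: k=np.polyfit(q[:,0],q[:,1],1); print(nm,"slope",k[0].round(4),"y@40",np.polyval(k,40).round(2),"res",np.std(q[:,1]-np.polyval(k,q[:,0])).round(2))
print(g[140,272:300].astype(int).tolist())
E
python3 m.py w12
```

```text
[ 0.6128 -0.2109  0.0476] 21.13 [0.5 1.6 4.6]
[[308.0, 69.2], [332.0, 72.5], [364.0, 76.1], [388.0, 79.2], [420.0, 83.2]] [[430.0, 86.1], [450.0, 88.8], [470.0, 91.7], [490.0, 94.7], [510.0, 96.1]]
blade ang 83.28711062447977 arm ang 84.76209217514993
gap mm at tool y: {0: 4.26, 78: 2.23, 140: 0.62}
rail slope -0.0248 y@40 12.4 res 0.11
stockL slope -0.0034 y@40 -11.91 res 0.04
[443, 286, 231, 243, 243, 254, 345, 556, 656, 669, 667, 670, 664, 669, 668, 668, 669, 672, 667, 666, 666, 660, 661, 663, 666, 668, 668, 671]
```

Call:
arm_command([
  [-0.003, 0, 0, 0, 0, 0, 0.015],
  [-0.008, 0, 0, 0, 0, 0, 0.015],
  [-0.014, 0.0005, 0, 0, 0, 0, 0.015],
  [-0.02, 0.001, 0, 0, 0, 0, 0.015],
  [-0.025, 0.001, 0, 0, 0, 0, 0.015],
  [-0.028, 0.001, 0, 0, 0, 0, 0.015],
  [-0.03, 0.001, 0, 0, 0, 0, 0.015],
  [-0.03, 0.001, 0, 0, 0, 0, 0.015],
])

```text
time_s: 21.85
eef_pos: [0.6129, -0.2408, 0.0476]
eef_rot: [0.717, 0.697, 0.0, 0.0]
contact_force: [-0.1, 1.5, 5.6]
opening: 0.0184
```

```bash
python3 m.py w13
```

```text
[ 0.6129 -0.2408  0.0476] 21.85 [-0.1  1.5  5.6]
[[308.0, 69.1], [340.0, 72.7], [372.0, 76.7], [396.0, 79.5], [420.0, 82.2], [444.0, 85.1], [468.0, 88.2]] [[430.0, 85.4], [450.0, 91.2], [470.0, 92.9], [490.0, 93.5], [510.0, 94.9]]
blade ang 83.58881144109911 arm ang 84.44286785886796
gap mm at tool y: {0: 3.61, 78: 2.43, 140: 1.5}
rail slope 0.0712 y@40 12.82 res 0.5
stockL slope 0.0904 y@40 -13.45 res 0.86
[407, 260, 246, 244, 253, 256, 291, 384, 348, 246, 359, 544, 623, 623, 621, 622, 614, 608, 614, 624, 618, 629, 633, 636, 631, 633, 626, 617]
```

Call:
arm_command([
  [-0.001, 0.001, 0, 0, 0, 0, 0.015],
  [-0.003, 0.0018, 0, 0, 0, 0, 0.015],
  [-0.005, 0.0022, 0, 0, 0, 0, 0.015],
  [-0.006, 0.0022, 0, 0, 0, 0, 0.015],
  [-0.006, 0.0022, 0, 0, 0, 0, 0.015],
])

```text
time_s: 22.32
eef_pos: [0.6148, -0.2464, 0.0476]
eef_rot: [0.717, 0.697, 0.0, 0.0]
contact_force: [-1.0, 4.6, 7.2]
opening: 0.019
```

```bash
python3 m.py w14
python3 - <<'E'
import numpy as np
g=np.load("pics/w14.npy").astype(int).sum(2)
for c in (300,340,380,420,440,460,480,500,510): print(c,g[60:125,c].tolist())
E
```

```text
[ 0.6148 -0.2464  0.0476] 22.32 [-1.   4.6  7.2]
[[316.0, 69.8], [356.0, 74.8], [380.0, 77.5], [404.0, 80.2], [428.0, 83.3], [452.0, 86.3]] [[430.0, 86.4], [450.0, 88.3], [470.0, 90.1], [490.0, 91.7], [510.0, 93.3]]
blade ang 83.57323811274294 arm ang 85.25135130467724
gap mm at tool y: {0: 4.28, 78: 1.97, 140: 0.14}
rail slope -0.0042 y@40 12.1 res 0.04
stockL slope 0.008 y@40 -12.48 res 1.63
[435, 294, 239, 244, 250, 250, 328, 524, 620, 622, 618, 614, 613, 612, 618, 625, 629, 630, 633, 629, 626, 634, 622, 618, 621, 606, 607, 615]
300 [232, 232, 236, 245, 234, 238, 229, 225, 189, 189, 404, 584, 631, 657, 657, 665, 662, 659, 661, 663, 659, 603, 463, 447, 443, 429, 362, 151, 105, 106, 120, 104, 114, 114, 117, 107, 116, 120, 106, 112, 111, 104, 116, 102, 118, 106, 112, 107, 119, 112, 110, 121, 117, 105, 119, 221, 444, 597, 615, 618, 615, 612, 617, 615, 614]
340 [240, 229, 235, 231, 234, 233, 234, 232, 232, 231, 232, 236, 221, 173, 202, 365, 507, 581, 588, 614, 653, 657, 658, 655, 636, 580, 581, 570, 559, 554, 617, 631, 632, 630, 631, 631, 630, 634, 628, 628, 631, 633, 631, 633, 629, 63
[... 1707 characters left out ...]
 574, 567, 575, 573, 574, 582, 577, 580]
500 [223, 224, 223, 221, 226, 217, 222, 218, 224, 222, 230, 223, 219, 221, 235, 223, 225, 230, 221, 221, 217, 232, 221, 226, 227, 225, 220, 221, 233, 216, 204, 173, 287, 473, 548, 556, 554, 556, 558, 565, 561, 574, 574, 578, 567, 574, 570, 573, 563, 567, 574, 581, 579, 576, 555, 563, 560, 564, 566, 564, 571, 563, 563, 572, 573]
510 [223, 222, 224, 211, 218, 214, 213, 214, 218, 209, 221, 231, 221, 226, 231, 225, 223, 220, 226, 222, 224, 226, 217, 227, 222, 221, 218, 220, 225, 230, 202, 152, 182, 355, 532, 553, 549, 554, 555, 556, 557, 564, 573, 582, 571, 568, 567, 566, 559, 563, 565, 563, 577, 575, 571, 558, 557, 557, 562, 554, 565, 565, 561, 561, 561]
```

Call:
arm_command([
  [-0.001, 0, 0, 0, 0, 0, 0.015],
  [-0.0025, 0, 0, 0, 0, 0, 0.015],
  [-0.0037, 0, 0, 0, 0, 0, 0.015],
  [-0.0042, 0, 0, 0, 0, 0, 0.015],
  [-0.0042, 0, 0, 0, 0, 0, 0.015],
])

```text
time_s: 22.78
eef_pos: [0.6147, -0.2505, 0.0476]
eef_rot: [0.717, 0.698, 0.0, 0.0]
contact_force: [-0.4, 5.4, 7.3]
opening: 0.0183
```

```bash
python3 m.py w15
```

```text
[ 0.6147 -0.2505  0.0476] 22.78 [-0.4  5.4  7.3]
[[316.0, 69.8], [348.0, 73.8], [372.0, 76.4], [396.0, 79.4]] [[430.0, 82.6], [450.0, 85.0], [470.0, 87.3], [490.0, 89.5], [510.0, 92.1]]
blade ang 83.54236675469133 arm ang 83.58887540062923
gap mm at tool y: {0: 0.02, 78: -0.05, 140: -0.1}
rail slope -0.0048 y@40 12.09 res 0.04
stockL slope -0.0057 y@40 -11.98 res 1.79
[432, 293, 239, 240, 242, 263, 342, 533, 618, 625, 620, 613, 611, 615, 613, 624, 628, 626, 634, 631, 633, 628, 622, 623, 619, 610, 615, 604]
```

Call:
arm_command([
  [0, 0, -0.0004, 0, 0, 0, 0.015],
  [0, 0, -0.0004, 0, 0, 0, 0.03],
  [0, 0, -0.0004, 0, 0, 0, 0.05],
  [0, 0, -0.0004, 0, 0, 0, 0.05],
  [0, 0, -0.0004, 0, 0, 0, 0.05],
  [0, 0, -0.0004, 0, 0, 0, 0.05],
  [0, 0, -0.015, 0, 0, 0, 0.05],
  [0, 0, -0.035, 0, 0, 0, 0.05],
  [0, 0, -0.06, 0, 0, 0, 0.05],
  [0, 0, -0.09, 0, 0, 0, 0.05],
  [0, 0, -0.11, 0, 0, 0, 0.05],
  [0, 0, -0.12, 0, 0, 0, 0.05],
])

```text
time_s: 23.83
eef_pos: [0.6155, -0.2512, 0.1702]
eef_rot: [0.717, 0.698, 0.001, 0.002]
contact_force: [0.8, -0.7, -0.0]
opening: 0.0501
```

Call:
arm_command([
  [0, 0, 0, 0, 0, 0, 0.05],
  [0, 0, 0, 0, 0, 0, 0.05],
  [0, 0, 0, 0, 0, 0, 0.05],
])

```text
time_s: 24.08
eef_pos: [0.6139, -0.2503, 0.1656]
eef_rot: [0.717, 0.698, -0.0, -0.001]
contact_force: [-0.6, 0.1, -0.8]
opening: 0.0498
```

Run:
```python
from h import *
import pickle
p,M,s=now(); c=cal("wrist"); im=imaging.get_image("wrist"); np.save("pics/w16.npy",im); pickle.dump((c,p,M),open("c16.pkl","wb"))
print(p,s["time_s"])
cv2.imwrite("pics/w16.png",cv2.resize(im[60:260,190:450,::-1],(780,600),interpolation=cv2.INTER_CUBIC))
```

```text
[ 0.61386734 -0.25029631  0.16559303] 24.0833
```

View pics/w16.png

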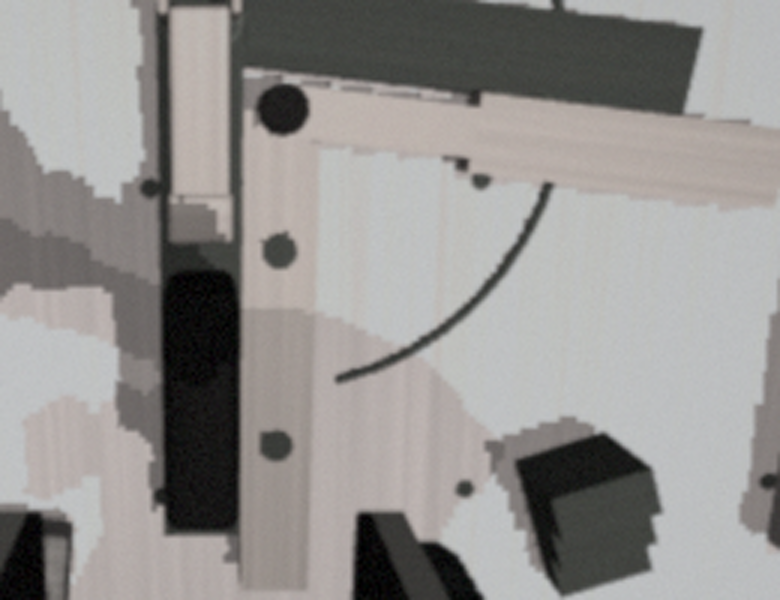

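The bevel lies flush: stock edge at u≈240 against the rail, and blade edge (480,95)-(685,113) on the arm's outer face. The lever is flat and the step block is untouched, so I'm handing in.

```bash
python3 -c "
from h import *
print(manip.job_done())"
```

```text
the job is handed in; nothing more can be done
None
```

I set the bevel around the clamped corner, locked it there, carried it over and slid it home on the swivel corner. It was released there, and the job is handed in at about 24 s of the 72 s allowed; no verdict was reported.

**Reference corner:**
- **Before locking:** the blade measured 83.6° against the arm's 83.9°, with a gap under 1 mm.
- **Locking:** I pressed the lever down to its stop, where the force rose to 45 N. Pressing drew the bevel about 1–1.5 mm back from the arm (gap about 1.6–1.9 mm), still inside the tolerance.
- **Re-grip:** I nudged it back. The gaps then measured about 0.5 mm to the arm and 0.4 mm to the rail, with the lever locked.

**Swivel corner:**
- **In the grip:** the blade measured 83.5° and the swivel arm 83.6°, against about 83.8° for the reference. The gap to the arm was about 0.1 mm, and the rail gap was close to zero.
- **After release:** I checked only by eye, in the last picture. The bevel was still flush with the lever flat.

**Limits of the checks:**
- **Rail gap:** the first reading at the reference corner showed 1.2–1.4 mm. That disagreed with the contact force there, which suggested the stock was already touching.
- **Bystanders:** no contact was noticed. The step block shows undisturbed in the last picture. The others were not measured again at the end.
- **Pictures:** I viewed 12, more than the planned 8 but within the limit.

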